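Hang the ring hanger on the bent drying rail

ROBOT

A 7-joint arm with a two-finger parallel gripper is mounted at the origin on a cart in front of the work surface, level with it; the furniture and walls round the work are solid. World frame = base frame: x ahead of the robot, y to its left, z up, the work surface at z = 0. Lengths are in mm, angles in rad, forces in N, time in s.
With the tool pointing down it reaches from about 400 to 875 mm from the base axis. Payload 6.5 kg.
Tool frame: the origin (TCP) lies on the centre line of the jaws, within the pads' length; the fingertips stand 25 mm ahead of it and the grasp point (between the pads) lies 6 mm ahead of it (arm.tcp_to_tips is the distance from the TCP to the fingertips, in mm); z points along the fingers, y is the line along which they close (so a half turn about z gives the same grasp; the last joint's range is limited). The gripper opens to 88 mm and grips with 3 to 60 N. Pads are 18 mm wide; open, the fingers measure 123 mm over their backs; the gripper's body (75 mm by 187 mm) begins 45 mm behind the grasp point.
Start: joints at [1.225, 0.536, -0.004, 1.538, 0.003, 1.067, -0.071], TCP at [179.503, -624.715, 263.716] pointing down, gripper open.
Joint ranges: [-2.7, 2.7], [-0.37, 2.16], [-1.27, 1.26], [0.24, 2.4], [-1.31, 4.45], [0.19, 1.91], [-2.76, 2.76]. Speed limits (rad/s): [2.39, 2.39, 3.14, 3.14, 3.14, 3.14, 3.14].

INTERFACE

Orientations are given as a unit quaternion [x, y, z, w].
In Python, from bench import arm gives the robot as it stands.
- The arm moves only by the shell command python3 -m pendant 'ROWS' [FORCE]. ROWS is JSON, a list of rows, each a list of 3 entries, a list of its own where there are three numbers: the finger opening in m, from 0 to 0.0881, then the shift along the tool's x, y, z in m, then the turn, a rotation vector about the tool's x, y, z in degrees. In form: [[hand, [x, y, z], [wx, wy, wz]], ...]. A call has 1 to 12 rows; each row is the pose to reach, as a shift and turn from the pose commanded when the call began, along the tool's axes at that moment; what a row does not reach only later rows make up. A row lasts 1/8 s, in which the tool goes at most 62.5 mm and 10.7 degrees, less where a joint would pass 70% of its speed; a pose out of reach is approached as far as the arm can. A call with a gripper value outside its range is refused whole. The fingers move at their own pace and stop on an object; FORCE is the grip in N (left out, the last holds). Time passes only in rows, so rows that repeat a pose let the fingers close. It gives the time, the measured TCP pose, the force, the opening and the grip force at its end, in the units of the state.
- arm.sense(): the state, without advancing time (a new reading comes with each control period).
- arm.capture(name): name is "side" or "top"; returns (picture, depth): 480x640x3 uint8, blue, green, red; 480x640 float32, mm along the optical axis (not along the pixel's ray), 0 where there is no reading.
- arm.get_calibration(name): a dict with "camera_matrix" (3x3 intrinsics, pixels), "eye" and "attitude" of the camera in the world. Camera axes: x right, y down, z forward; pixel columns grow to the right and rows downward; lengths in mm; the calibration is good to about 2 mm. A picture is of the moment at which its call begins. get_calibration takes no time and is no camera call.
- arm.hand_in(): hands the job in; it is judged then, once.
The state is a dict: "clock": time; "q": joint angles; "joint_velocities": joint speeds; "effort": joint torques, N m; "tcp_pos": TCP position; "orientation": TCP orientation; "force": force on the tool from outside, world axes, zero at the start; "ft_torque": the same for the moment, N m; "finger_gap": finger opening in mm; "grip_force": force on a finger pad.
Only numpy, scipy, OpenCV 4.12 (cv2) and the standard library are available. Lean on these libraries where they do the work, as an engineer would, in place of code of your own. Each camera call takes 0.05 s, during which the arm holds its last target. There are 200 camera calls.

TASK

Pick up the loose ring hanger by its wooden tab, thread its ring over the open end of the bent steel rod and slide it gently along the rod, round both bends, pushing the black keeper washer ahead of it until the keeper is fully home against the fixed disc on the rod. Let go so that the hanger hangs there upright by itself, never force the rod on the way (keep below 8 N, feeling your way round, as the bends are not where they were drawn), and leave the jar and the cup where they stand.

Things in the scene. Friction and masses are not known exactly. Their poses are not given: they have to be found in the camera images.
- hanger: Loose hanger, 160 g, upright on the bench: round steel foot (40 mm wide, 8 mm high), neck, steel ring (27 mm outside, 11 mm bore, 8 mm thick, bore along hanger y, centre 38 mm up), pale wooden tab 24 mm (x) by 12 mm (y), from 50 to 92 mm up: grip it across the 12 mm near its top, above the rod. Origin: centre of underside; z up. Half turn about z: the same.
- bore (a point): Centre of the hanger's bore, 38 mm above the underside of its foot; axes as the hanger's (y along the bore). Hung on the rod the hanger stays upright, its weight being below the bore.
- rail: Fixed stand of the rail. Origin on the bench under the post; z up. Wooden board 90 mm (x) by 130 mm (y, -95 to +35), 18 mm high. A 7 mm round steel rod rises from the origin, turns level with its axis 120 mm up and runs along the stand's -y as leg 3. Nothing stands above it. The rod is stiff.
- bend (a point): Nominal start of bend 1 on leg 3's axis, 135 mm from the post (true start up to 18 mm either way); axes as the rail's. Here the level rod bends 65 degrees towards rail -x, radius 25 mm, to leg 2: 100 mm (up to 18 mm either way), kinked up to 0.35 rad either way 40 mm past bend 1; bend 2 turns back alike to leg 1. Hand-bent: each bend is off by up to 0.25 rad, unmeasured: feel the way.
- open_end (a point): Tip of the rod's open end, on its axis (the round cap reaches 3.5 mm further), 120 mm above the bench. The point's y axis points from the tip into the rod, the way the ring is threaded on; z up. From the tip leg 1 runs 35 mm straight, then comes a kink of up to 0.35 rad either way, unmeasured, and 20 mm more to bend 2.
- home (a point): Where the bore's centre is, seen along leg 3, when the hanger is fully home: on the rod's axis, rail y = -56.5 mm. A hanging hanger rests about 2 mm lower. Axes as the rail's. The fixed steel disc on leg 3 (25 mm diameter, 5 mm thick) spans rail y = -42.5 to -37.5 mm.
- keeper (a joint): Position in m of the keeper, a black rubber washer, 22 mm diameter and 10 mm thick, that grips leg 3 and slides along it with about 2.5 N of friction: 0 is farthest from the fixed disc (its near face then at rail y = -77.5 mm), 0.025 is against the disc. It stays where it is left; it starts between 0 and 0.006.
- jar: Loose bystander: screw-lid jar with black lid, 55 mm diameter, 68 mm high; origin at the centre of its underside. Not to be moved.
- cup: Loose bystander: dark round wax cup, 79 mm diameter, 41 mm high; origin at the centre of its underside. Not to be moved.
Not all that is in view belongs to the job. There is more than one size of the hanger; the one meant has the size given above.

How it is judged:
By the outcome, as a careful person would: the job done as asked, in the order asked, and still so for the second after the job is handed in, with the robot touching nothing.
It also fails if it takes over 70 s, if anything falls off the work surface, if the arm or the gripper's body presses on something with over 40 N, if the wrist force passes 120 N, or if a joint passes its speed limit or range.

## Working session

There is one attempt and no reset: what is moved stays moved. The work goes in short steps, Python scripts to look and compute and a shell command to move; the robot and the scene stay as the last step left them, time stands still between calls to the robot, and variables do not carry over. Pictures are saved under pics/ and viewed, at most 10 in all, crops included, and the job is handed in when it is done.

```bash
mkdir -p pics; ls; cat > h.py <<'E'
import numpy as np, cv2
from scipy.spatial.transform import Rotation as R
from bench import arm
def cal(n):
    c=arm.get_calibration(n); K=np.array(c["camera_matrix"],float); e=np.array(c["eye"],float); a=np.array(c["attitude"],float)
    Rm=R.from_quat(a).as_matrix() if a.size==4 else a.reshape(3,3)
    return K,e,Rm
def pt(n,u,v,d):
    K,e,Rm=cal(n); return e+Rm@(np.linalg.inv(K)@[u,v,1]*d)
def atz(n,u,v,z):
    K,e,Rm=cal(n); r=Rm@(np.linalg.inv(K)@[u,v,1]); return e+r*(z-e[2])/r[2]
def cloud(n,D):
    K,e,Rm=cal(n); v,u=np.mgrid[:480,:640]; r=np.stack([u,v,np.ones_like(u)],-1)@np.linalg.inv(K).T
    return e+(r*D[...,None])@Rm.T
def proj(n,p):
    K,e,Rm=cal(n); c=Rm.T@(np.array(p,float)-e); return (K@c/c[2])[:2]
E
python3 - <<'E'
from h import *
for n in("side","top"):
    p,d=arm.capture(n); cv2.imwrite(f"pics/{n}0.png",p); np.save(f"{n}0.npy",d)
    print(n,arm.get_calibration(n),(d==0).mean())
print(arm.sense())
E
```

```text
pics
side {'camera_matrix': array([[476.02189654,   0.        , 311.56035725],
       [  0.        , 476.02189654, 237.6646118 ],
       [  0.        ,   0.        ,   1.        ]]), 'eye': array([ 780.55062961, -383.20359986,  838.91160399]), 'attitude': array([ 0.92925702,  0.27707662, -0.065943  , -0.23529017])} 0.00404296875
top {'camera_matrix': array([[615.55777121,   0.        , 321.46941746],
       [  0.        , 615.55777121, 233.72672948],
       [  0.        ,   0.        ,   1.        ]]), 'eye': array([ 427.0621964 ,  -66.05985926, 1504.4513408 ]), 'attitude': array([ 0.70698896, -0.70582446,  0.02712569, -0.03525127])} 0.003990885416666667
{'clock': 0.1, 'q': array([ 1.22476503,  0.53704104, -0.00441764,  1.53872685,  0.00260258,
        1.06728308, -0.07119067]), 'joint_velocities': array([-0.00108186, -0.00152706, -0.00126969, -0.00215187,  0.00158255,
       -0.00177053,  0.0022127 ]), 'effort': array([ 3.05509173e-03, -5.72083461e+01,  9.94394347e-01, -2.52232665e+01,
       -5.61018905e-02,  1.34130541e-02,  3.97378642e-05]), 'tcp_pos': array([ 179.37120832, -624.25601408,  262.97735156]), 'orientation': array([ 9.90223028e-01,  1.39491314e-01, -1.60874467e-04, -7.08326557e-04]), 'force': array([ 0.65970108,  0.31443919, -0.0258964 ]), 'ft_torque': array([-0.06588101, -0.04006258, -0.04671437]), 'grip_force': 0.0, 'finger_gap': 88.22797867442102}
```

View pics/side0.png

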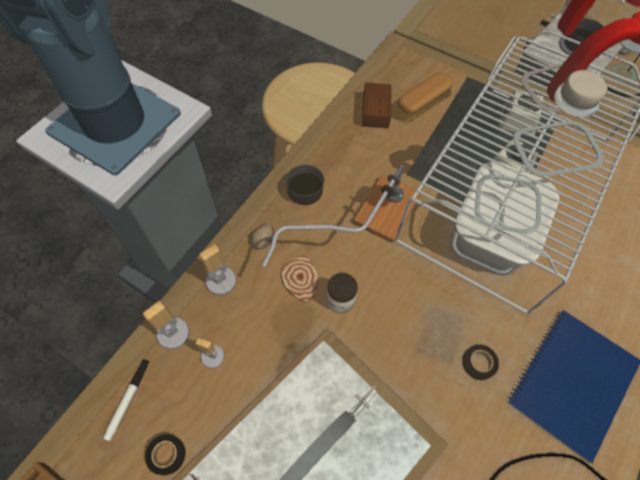

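View pics/top0.png

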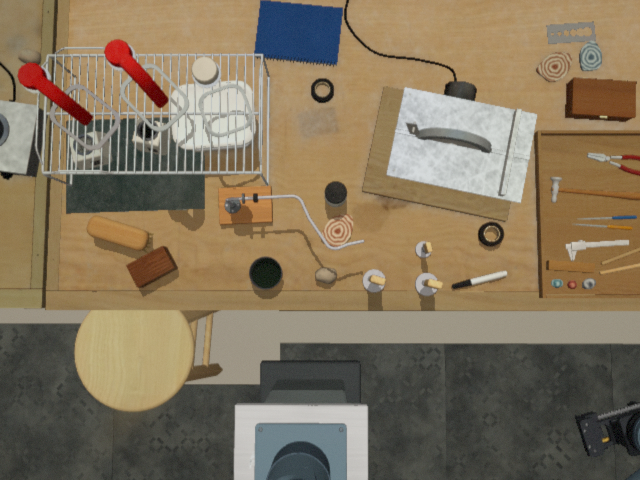

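```bash
python3 - <<'E'
from h import *
D=np.load("side0.npy"); C=cloud("side",D); T=np.load("top0.npy"); CT=cloud("top",T)
for n,Cc,c in (("top",CT,[(374,281),(427,284),(424,249)]),("side",C,[(220,275),(170,325),(211,352)])):
    for u,v in c:
        w=22 if n=="top" else 30
        P=Cc[v-w:v+w,u-w:u+w].reshape(-1,3)
        f=P[(P[:,2]>4.5)&(P[:,2]<14)]; t=P[(P[:,2]>60)&(P[:,2]<130)]
        print(n,u,v,"foot",len(f),f.min(0).round(),f.max(0).round(),"top",np.percentile(P[:,2],[95,99,100]).round(),t.mean(0).round() if len(t) else None)
# rod points
for n,Cc in(("top",CT),("side",C)):
    P=Cc.reshape(-1,3); m=(P[:,2]>100)&(P[:,2]<135)&(P[:,0]>300)&(P[:,0]<700)&(P[:,1]>-250)&(P[:,1]<180)
    vv,uu=np.nonzero(m.reshape(480,640)); Q=P[m]; o=np.argsort(Q[:,1]); 
    print(n,m.sum())
    for i in o[::max(1,len(o)//45)]: print(Q[i].round(),uu[i],vv[i],end="; ")
    print()
p=cv2.imread("pics/side0.png")
a=cv2.resize(p[230:380,130:290],None,fx=3.75,fy=3.75,interpolation=cv2.INTER_CUBIC); cv2.imwrite("pics/hang.png",a)
q=cv2.imread("pics/top0.png"); cv2.imwrite("pics/rodtop.png",cv2.resize(q[170:310,210:450],None,fx=3.3,fy=3.3,interpolation=cv2.INTER_CUBIC))
E
```

```text
top 374 281 foot 364 [ 394. -228.    5.] [ 498. -123.   14.] top [ 128.  134. 1504.] [ 446. -173.  120.]
top 427 284 foot 397 [ 387. -355.    5.] [ 491. -251.   14.] top [ 127.  134. 1504.] [ 438. -297.  114.]
top 424 249 foot 258 [ 471. -350.    5.] [ 577. -245.   14.] top [  35.   96. 1504.] [ 522. -294.   87.]
side 220 275 foot 424 [ 383. -239.    5.] [509. -93.  14.] top [128. 132. 839.] [ 454. -180.  102.]
side 170 325 foot 479 [ 380. -349.    5.] [ 497. -231.   14.] top [130. 133. 839.] [ 452. -304.  101.]
side 211 352 foot 467 [ 441. -337.    5.] [ 573. -233.   14.] top [ 67.  94. 839.] [ 527. -298.   86.]
top 906
[ 689. -249.  117.] 409 173; [ 674. -246.  122.] 408 179; [ 679. -242.  121.] 406 177; [ 677. -237.  122.] 404 178; [ 691. -233.  121.] 402 172; [ 691. -228.  119.] 400 172; [ 697. -224.  121.] 398 169; [ 695. -219.  121.] 396 170; [ 697. -214.  124.] 394 169; [ 697. -208.  121.] 391 169; [ 699. -203.  125.] 389 168; [ 439. -189.  130.] 384 283; [ 450. -183.  128.] 381 278; [ 441. -178.  132.] 379 282; [ 443. -172.  128.] 376 281; [ 445. -167.  135.] 374 280; [ 445. 
[... 1389 characters left out ...]
 131.] 213 245; [ 537. -137.  127.] 266 261; [ 532. -122.  124.] 269 253; [ 524. -105.  122.] 271 244; [522. -88. 123.] 276 236; [522. -72. 127.] 281 228; [540. -59. 125.] 294 228; [542. -50. 125.] 298 225; [557. -41. 125.] 308 225; [576. -32. 124.] 320 227; [589. -23. 123.] 329 227; [607. -16. 123.] 340 229; [617.  -9. 123.] 347 229; [634.  -2. 125.] 358 230; [637.  13. 126.] 364 224; [641.  32. 120.] 371 219; [635.  52. 126.] 374 208; [639.  72. 122.] 381 202; [684.  83. 120.] 406 210; [635.  92. 122.] 385 193; [626.  96. 129.] 382 187; [635. 101. 131.] 388 187; [632. 119. 125.] 391 181; [637. 126. 115.] 394 183; [628. 127. 116.] 390 180; [632. 144. 125.] 397 172; [633. 166. 102.] 401 171;
```

View pics/hang.png

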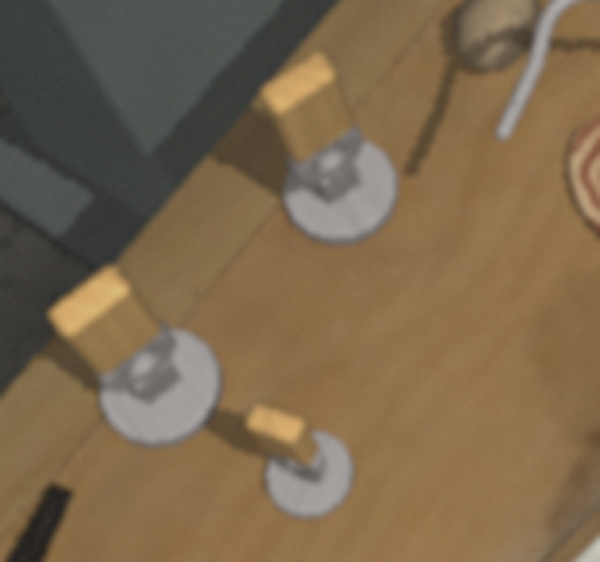

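View pics/rodtop.png

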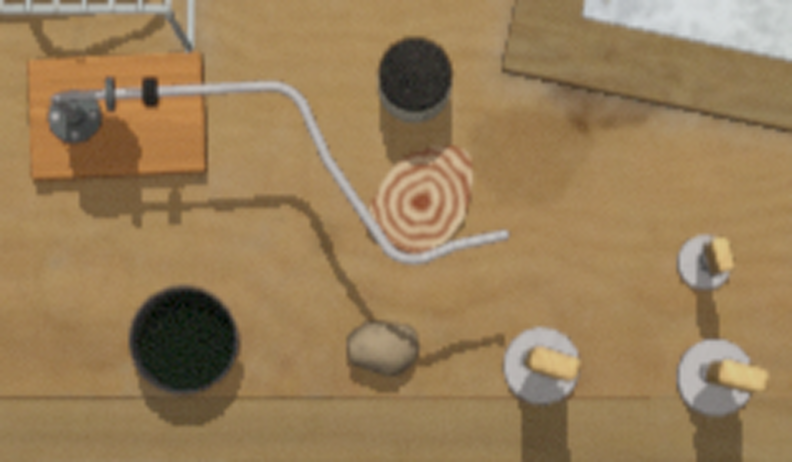

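```bash
python3 - <<'E'
from h import *
from scipy.optimize import least_squares
T=np.load("top0.npy"); CT=cloud("top",T); D=np.load("side0.npy"); CS=cloud("side",D)
for n,C in(("top",CT),("side",CS)):
    P=C.reshape(-1,3)
    near=np.hypot(P[:,0]-525,P[:,1]+296)<40
    f=P[near&(P[:,2]>5)&(P[:,2]<12)]
    t=P[near&(P[:,2]>84)&(P[:,2]<100)]
    r=least_squares(lambda x:np.hypot(f[:,0]-x[0],f[:,1]-x[1])-np.clip(np.hypot(f[:,0]-x[0],f[:,1]-x[1]),0,20),[525,-296]).x
    print(n,"foot",len(f),r.round(1),f.min(0).round(),f.max(0).round(),"tabtop",len(t),t.mean(0).round(1),cv2.minAreaRect(t[:,:2].astype(np.float32)), t.min(0).round(),t.max(0).round())
    m=(P[:,2]>112)&(P[:,2]<129)&(P[:,0]>505)&(P[:,0]<650)&(P[:,1]>-150)&(P[:,1]<150)
    K,e,Rm=cal(n)
    # intersect the rays with plane z=120 (silhouette centre ~ axis)
    vv,uu=np.nonzero(m.reshape(480,640)); Q=np.array([atz(n,u,v,120) for u,v in zip(uu,vv)])
    print(n,len(Q),"z mean",P[m][:,2].mean())
    np.save(n+"_rod.npy",Q[:,:2])
    # binned along arc: nearest bins in y on straight parts, in x on leg2
    for lo in range(-145,-60,8):
        s=Q[(Q[:,1]>=lo)&(Q[:,1]<lo+8)]
        if len(s): print("L1",s.mean(0)[:2].round(1),len(s))
    for lo in range(525,635,8):
        s=Q[(Q[:,0]>=lo)&(Q[:,0]<lo+8)&(Q[:,1]>-75)&(Q[:,1]<5)]
        if len(s): print("L2",s.mean(0)[:2].round(1),len(s))
    for lo in range(-15,150,8):
        s=Q[(Q[:,1]>=lo)&(Q[:,1]<lo+8)]
        if len(s): print("L3",s.mean(0)[:2].round(1),len(s))
E
```

```text
top foot 138 [ 519.8 -298.9] [ 486. -335.    5.] [ 562. -257.   12.] tabtop 58 [ 522.9 -295.4   92. ] ((523.0675659179688, -296.0652770996094), (22.92301368713379, 12.583660125732422), 14.603911399841309) [ 512. -304.   86.] [ 534. -288.   99.]
top 498 z mean 122.94547721045619
L1 [ 533.5 -140.8] 7
L1 [ 532.3 -133.4] 13
L1 [ 530.6 -124.2] 13
L1 [ 528.6 -116.6] 9
L1 [ 526.9 -108.7] 12
L1 [ 523.6 -100.8] 9
L1 [520.4 -93. ] 13
L1 [517.8 -85.3] 10
L1 [517.7 -77.2] 12
L1 [520.  -69.1] 10
L1 [527.9 -61.1] 20
L2 [528.6 -60.3] 11
L2 [536.5 -54.6] 16
L2 [545.5 -48.4] 16
L2 [553.9 -42.4] 10
L2 [561.5 -37.8] 13
L2 [568.9 -32.8] 10
L2 [577.2 -27.2] 15
L2 [585.2 -21.7] 11
L2 [593.4 -17.7] 12
L2 [601.2 -14.1] 9
L2 [609.4 -10.7] 14
L2 [617.2  -6.8] 10
L2 [625.3  -2.5] 15
L2 [632.5   2. ] 6
L3 [607.1 -11.6] 30
L3 [622.5  -3.6] 18
L3 [632.3   4.5] 15
L3 [635.5  12.6] 9
L3 [636.7  20.5] 13
L3 [635.8  28.2] 8
L3 [635.5  36.5] 12
L3 [635.3  45.7] 11
L3 [635.5  53.5] 9
L3 [635.1  61.7] 13
L3 [633.6  69.2] 10
L3 [633.2  77.5] 11
L3 [633.2  85.3] 9
L3 [633.2  94.4] 18
L3 [630.7 101.1] 15
L3 [632.6 109.1] 1
[... 607 characters left out ...]
29
L2 [528.8 -59.9] 23
L2 [536.9 -53.9] 22
L2 [544.9 -49.1] 22
L2 [552.9 -43.4] 22
L2 [560.8 -38.6] 22
L2 [569.  -32.9] 23
L2 [577.2 -27.6] 22
L2 [585.2 -22.4] 22
L2 [593.1 -18. ] 20
L2 [600.9 -14.8] 21
L2 [609.2 -11.1] 21
L2 [617.2  -7.5] 21
L2 [625.1  -3.3] 21
L2 [632.3   0.9] 17
L3 [609.2 -11. ] 46
L3 [624.4  -3.2] 36
L3 [633.8   5. ] 22
L3 [637.3  13. ] 15
L3 [638.2  20.6] 16
L3 [637.9  28.6] 16
L3 [637.   36.7] 16
L3 [637.1  45.1] 16
L3 [636.1  53.1] 15
L3 [636.3  61. ] 15
L3 [635.7  69.2] 16
L3 [635.5  77.3] 14
L3 [634.6  85. ] 15
L3 [635.2  93.8] 33
L3 [634.8 100.4] 33
L3 [634.8 107.8] 8
L3 [632.6 116.6] 14
L3 [632.6 125.1] 46
L3 [634.9 131.2] 23
L3 [632.  142.3] 8
L3 [631.5 148.4] 13
```

```bash
cat >> h.py <<'E'
import json,os
def load():
    if os.path.exists("cmd.json"): c=json.load(open("cmd.json")); return np.array(c[0]),R.from_quat(c[1])
    return np.array([179.503,-624.715,263.716]), R.from_quat(arm.sense()["orientation"])
def commit(s,w):   # last row typed, m and deg
    p,r=load(); p=p+r.apply(np.array(s)*1000); r=r*R.from_rotvec(w,degrees=True)
    json.dump([p.tolist(),r.as_quat().tolist()],open("cmd.json","w"))
def down(yaw): # tool down with x at yaw deg
    c,s=np.cos(np.radians(yaw)),np.sin(np.radians(yaw)); return R.from_matrix(np.array([[c,s,0],[s,-c,0],[0,0,-1]]).T)
def rows(T):   # list of (x,y,z,yaw)
    p,r=load()
    for x,y,z,yaw in T:
        s=r.inv().apply(np.array([x,y,z])-p)/1000; w=(r.inv()*down(yaw)).as_rotvec(degrees=True)
        print((x,y,z,yaw),"->",[float(a) for a in s.round(4)],[float(a) for a in w.round(1)])
def st():
    s=arm.sense(); p,r=load(); o=R.from_quat(s["orientation"])
    print("t",round(s["clock"],2),"tcp",s["tcp_pos"].round(1),"cmd",p.round(1),"yaw",np.degrees(np.arctan2(*o.as_matrix()[[1,0],0])).round(1),"tilt",o.as_matrix()[:,2].round(3),"F",s["force"].round(2),"M",s["ft_torque"].round(2),"gap",round(s["finger_gap"],1),"grip",round(s["grip_force"],1))
E
python3 - <<'E'
from h import *
st(); rows([(522.5,-297,263,14.2),(522.5,-297,150,14.2),(522.5,-297,88,14.2)])
print("disc",atz("top",243.3,198.2,120),"keeper",atz("top",255.5,197.6,120))
E
```

```text
t 0.1 tcp [ 179.4 -624.3  263. ] cmd [ 179.5 -624.7  263.7] yaw 16.0 tilt [-0.001  0.001 -1.   ] F [ 0.66  0.31 -0.03] M [-0.07 -0.04 -0.05] gap 88.2 grip 0.0
(522.5, -297, 263, 14.2) -> [0.4202, -0.2202, 0.001] [-0.1, 0.0, 1.8]
(522.5, -297, 150, 14.2) -> [0.4202, -0.22, 0.114] [-0.1, 0.0, 1.8]
(522.5, -297, 88, 14.2) -> [0.4202, -0.22, 0.176] [-0.1, 0.0, 1.8]
disc [630.40401204 127.85875533 120.        ] keeper [631.7931473  100.10865827 120.        ]
```

Candidates for the hanger, as top-image pixels:
- A (374,281): about 132 mm tall, so too big.
- B (427,284): about 132 mm tall, so too big.
- C (424,249): 92 mm tall, with a 40 mm foot and a 24x12 mm tab.

I choose C. The enlarged crop shows it as the smallest of the three, its tab turned about 14°.

```bash
python3 -m pendant '[[0.088,[0.05,-0.025,0],[0,0,0]],[0.088,[0.105,-0.055,0],[0,0,1.8]],[0.088,[0.16,-0.083,0],[0,0,1.8]],[0.088,[0.21,-0.11,0],[0,0,1.8]],[0.07,[0.265,-0.138,0],[0,0,1.8]],[0.05,[0.32,-0.166,0],[0,0,1.8]],[0.05,[0.37,-0.193,0],[0,0,1.8]],[0.05,[0.42,-0.22,0.03],[0,0,1.8]],[0.05,[0.42,-0.22,0.06],[0,0,1.8]],[0.05,[0.42,-0.22,0.08],[0,0,1.8]],[0.05,[0.42,-0.22,0.08],[0,0,1.8]]]' 15; python3 - <<'E'
from h import *
commit([0.42,-0.22,0.08],[0,0,1.8]); st()
p,d=arm.capture("side"); cv2.imwrite("pics/side1.png",cv2.resize(p[220:400,120:360],None,fx=3.3,fy=3.3,interpolation=cv2.INTER_CUBIC))
E
```

```text
clock: 1.48
tcp_pos: [521.2, -296.6, 181.9]
orientation: [0.992, 0.124, -0.002, -0.001]
force: [0.4, -0.6, 0.5]
finger_gap: 49.8
grip_force: 0.0
t 1.48 tcp [ 521.2 -296.6  181.9] cmd [ 532.2 -308.   183. ] yaw 14.2 tilt [-0.004  0.002 -1.   ] F [ 0.37 -0.62  0.52] M [-0.04 -0.    0.08] gap 49.8 grip 0.0
```

View pics/side1.png

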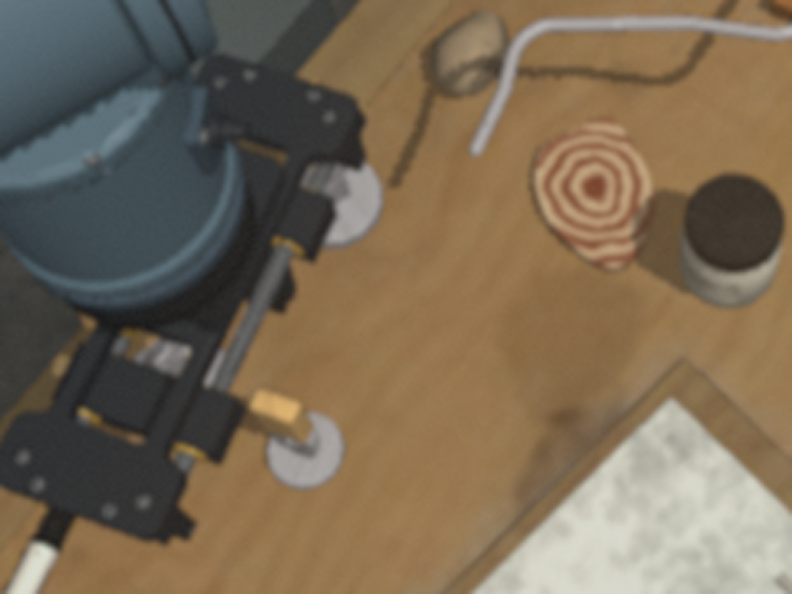

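The gripper is now over hanger C, with open fingers above it and clear of both tall hangers. My commanded-pose log used the wrong start orientation, so I'm correcting that before descending.

```bash
python3 - <<'E'
from h import *
p0=np.array([179.503,-624.715,263.716]); r0=R.from_quat([9.90223028e-01,1.39491314e-01,-1.60874467e-04,-7.08326557e-04])
json.dump([p0.tolist(),r0.as_quat().tolist()],open("cmd.json","w")); commit([0.42,-0.22,0.08],[0,0,1.8])
st(); rows([(522.5,-297,88,14.2)])
C=[(533.8,-150),(532,-140)]
E
```

```text
t 1.52 tcp [ 521.9 -297.2  183.2] cmd [ 522.3 -297.1  184. ] yaw 14.2 tilt [-0.001  0.001 -1.   ] F [ 0.64 -0.08  0.72] M [-0.02 -0.02  0.01] gap 50.0 grip 0.0
(522.5, -297, 88, 14.2) -> [0.0002, 0.0, 0.096] [-0.1, 0.0, 0.0]
```

```bash
python3 -m pendant '[[0.05,[0,0,0.04],[0,0,0]],[0.05,[0,0,0.08],[0,0,0]],[0.05,[0,0,0.096],[0,0,0]],[0.05,[0,0,0.096],[0,0,0]],[0.008,[0,0,0.096],[0,0,0]],[0.008,[0,0,0.096],[0,0,0]],[0.008,[0,0,0.096],[0,0,0]],[0.008,[0,0,0.096],[0,0,0]]]' 25; python3 - <<'E'
from h import *
commit([0,0,0.096],[0,0,0]); st(); rows([(522.5,-297,180,14.2)])
E
```

```text
clock: 2.52
tcp_pos: [522.5, -297.4, 88.1]
orientation: [0.992, 0.124, 0.0, 0.0]
force: [0.5, -0.1, 0.9]
finger_gap: 12.3
grip_force: 0.8
t 2.52 tcp [ 522.5 -297.4   88.1] cmd [ 522.3 -297.    88. ] yaw 14.2 tilt [ 0. -0. -1.] F [ 0.48 -0.12  0.93] M [-0.08  0.02 -0.04] gap 12.3 grip 0.8
(522.5, -297, 180, 14.2) -> [0.0002, -0.0001, -0.092] [-0.1, 0.0, 0.0]
```

```bash
python3 - <<'E'
from h import *
rows([(542,-188,170,12)])
E
python3 -m pendant '[[0.008,[0,0,0],[0,0,0]],[0.008,[0,0,0],[0,0,0]],[0.008,[0,0,-0.02],[0,0,0]],[0.008,[0,0,-0.05],[0,0,0]],[0.008,[0,0,-0.085],[0,0,0]],[0.008,[0,0,-0.085],[0,0,0]]]' 25; python3 - <<'E'
from h import *
commit([0,0,-0.085],[0,0,0]); st(); rows([(542,-188,170,12)])
E
```

```text
(542, -188, 170, 12) -> [0.0459, -0.1009, -0.0819] [-0.1, 0.0, 2.2]
clock: 3.28
tcp_pos: [524.2, -298.2, 176.3]
orientation: [0.992, 0.124, 0.003, 0.002]
force: [-0.0, -1.3, -2.0]
finger_gap: 11.9
grip_force: 25.0
t 3.27 tcp [ 524.2 -298.2  176.3] cmd [ 522.3 -297.1  173. ] yaw 14.2 tilt [ 0.005 -0.003 -1.   ] F [-0.05 -1.28 -1.99] M [-0.06 -0.03  0.03] gap 11.9 grip 25.0
(542, -188, 170, 12) -> [0.0459, -0.1009, 0.0031] [-0.1, 0.0, 2.2]
```

```bash
python3 -m pendant '[[0.008,[0.010,-0.020,0],[0,0,0]],[0.008,[0.022,-0.050,0.002],[0,0,1]],[0.008,[0.036,-0.080,0.003],[0,0,2.1]],[0.008,[0.046,-0.101,0.003],[0,0,2.1]],[0.008,[0.046,-0.101,0.003],[0,0,2.1]],[0.008,[0.046,-0.101,0.003],[0,0,2.1]]]'; python3 - <<'E'
from h import *
commit([0.046,-0.101,0.003],[0,0,2.1]); st()
p,d=arm.capture("side"); np.save("side2.npy",d); cv2.imwrite("pics/side2f.png",p); st()
u,v=proj("side",(540,-165,120)); u,v=int(u),int(v); print(u,v)
cv2.imwrite("pics/side2.png",cv2.resize(p[v-50:v+50,u-60:u+60],None,fx=6,fy=6,interpolation=cv2.INTER_CUBIC))
C=cloud("side",d).reshape(-1,3); 
s=np.hypot(C[:,0]-542,C[:,1]+188)<32
f=C[s&(C[:,2]>84)&(C[:,2]<97)]
print("foot top pts",len(f),np.percentile(f,[2,50,98],axis=0).round(1))
E
```

```text
clock: 4.03
tcp_pos: [541.5, -189.3, 169.3]
orientation: [0.994, 0.105, -0.001, 0.0]
force: [0.3, 0.2, -1.1]
finger_gap: 11.6
grip_force: 25.0
t 4.03 tcp [ 541.5 -189.3  169.3] cmd [ 542.1 -187.9  170.1] yaw 12.1 tilt [-0.001 -0.001 -1.   ] F [ 0.29  0.16 -1.1 ] M [-0.05  0.01  0.02] gap 11.6 grip 25.0
t 4.08 tcp [ 541.5 -189.7  169.5] cmd [ 542.1 -187.9  170.1] yaw 12.0 tilt [-0.001 -0.001 -1.   ] F [ 0.04  0.04 -1.72] M [ 0.03 -0.02 -0.02] gap 11.8 grip 25.0
257 276
foot top pts 252 [[ 536.4 -208.    85.8]
 [ 551.1 -194.1   90.3]
 [ 562.5 -171.    94.2]]
```

View pics/side2.png

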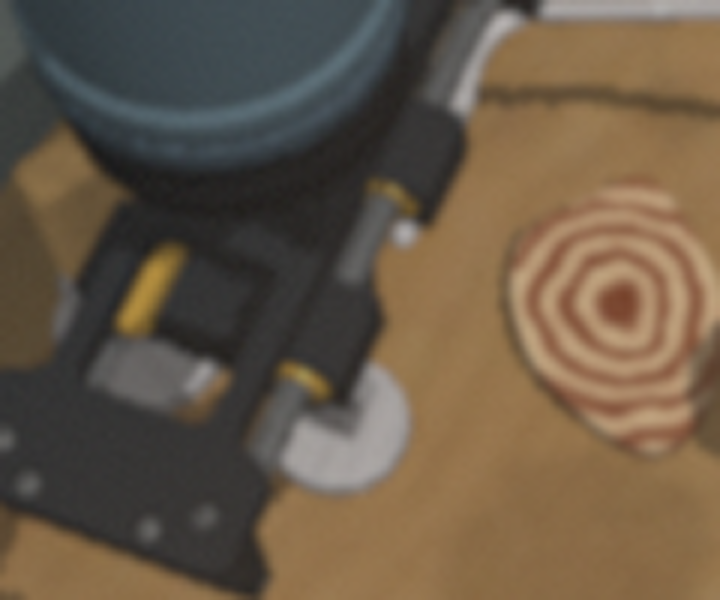

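```bash
python3 - <<'E'
from h import *
from scipy.optimize import least_squares
d=np.load("side2.npy"); p=cv2.imread("pics/side2f.png")
C=cloud("side",d)
m=((np.hypot(C[...,0]-542,C[...,1]+188)<34)&(C[...,2]>80)&(C[...,2]<100)).astype(np.uint8)
cs,_=cv2.findContours(m,cv2.RETR_EXTERNAL,cv2.CHAIN_APPROX_NONE); c=max(cs,key=cv2.contourArea)[:,0]
Q=np.array([atz("side",u,v,90.3) for u,v in c])
a=np.degrees(np.arctan2(Q[:,1]+188,Q[:,0]-542)); Q=Q[(a>-110)&(a<20)]
r=least_squares(lambda x:np.hypot(Q[:,0]-x[0],Q[:,1]-x[1])-x[2],[542,-188,20],loss="soft_l1"); r2=least_squares(lambda x:np.hypot(Q[:,0]-x[0],Q[:,1]-x[1])-19.6,[542,-188],loss="soft_l1")
print(len(Q),r.x,r2.x,np.abs(r2.fun).mean())
S=np.load("side_rod.npy"); s=S[S[:,1]<-106]; print("side leg1 fit",np.polyfit(s[:,1]+141,s[:,0],1),"tip y",s[:,1].min())
T=np.load("top_rod.npy"); s=T[T[:,1]<-106]; print("top",np.polyfit(s[:,1]+141,s[:,0],1),s[:,1].min())
E
```

```text
35 [ 550.30666183 -197.26785573   12.24909902] [ 544.57575152 -189.57528825] 3.8699482502840796
side leg1 fit [-2.16161922e-01  5.35013285e+02] tip y -145.0990823010361
top [-2.12954429e-01  5.33879368e+02] -143.65974636841486
```

```bash
python3 - <<'E'
from h import *
from scipy.optimize import least_squares
p=cv2.imread("pics/side2f.png")[226:326,197:317]
g=cv2.cvtColor(p,cv2.COLOR_BGR2HSV).astype(int)
m=((g[...,1]<60)&(g[...,2]>110)).astype(np.uint8); n,l,s,c=cv2.connectedComponentsWithStats(m); 
k=l[72,60]; print(s[k])
cs,_=cv2.findContours((l==k).astype(np.uint8),cv2.RETR_EXTERNAL,cv2.CHAIN_APPROX_NONE); c=cs[0][:,0]+[197,226]
Q=np.array([atz("side",u,v,90.3) for u,v in c]); A=np.array([atz("side",197+u/6,226+v/6,90.3) for u,v in [(410,420),(345,493),(290,465),(390,372),(385,470)]])
a=np.degrees(np.arctan2(Q[:,1]+188,Q[:,0]-542)); Q=Q[(a>-110)&(a<20)]
for X in(Q,A):
    r=least_squares(lambda x:np.hypot(X[:,0]-x[0],X[:,1]-x[1])-20,[542,-188],loss="soft_l1"); print(r.x,r.fun.round(1))
E
```

```text
[ 47  60  21  22 269]
[ 544.10494651 -188.68902671] [-15.2 -16.1 -15.6 -15.9 -17.1 -15.8 -14.3  -2.5  -1.6  -0.6   0.6   0.7
   1.2   0.4   1.3   0.7   0.3   0.1  -0.1  -0.1   0.1   0.3   0.7   1.2
   0.3   1.    0.5   0.1   0.1   0.3  -0.7  -0.   -0.7  -1.3]
[ 545.21022632 -188.98087154] [-0.4  1.2 -1.7 -0.1 -0.4]
```

```bash
cat > rod.py <<'E'
from h import *
from scipy.optimize import least_squares
from scipy.spatial import cKDTree
def line(q,step=0.5,total=330):
    x,y,h,k1,a2,L,k2,a1=q; n=int(total/step)
    s=np.arange(n)*step; b2=25*abs(a2); b1=25*abs(a1); e2=55+b2; kk=e2+L; s1=kk+40
    th=h+k1/(1+np.exp(-(s-35)/.4))+a2*np.clip((s-55)/b2,0,1)+k2/(1+np.exp(-(s-kk)/.4))+a1*np.clip((s-s1)/b1,0,1)
    return s,x+np.concatenate([[0],np.cumsum(np.cos(th)[:-1]*step)]),y+np.concatenate([[0],np.cumsum(np.sin(th)[:-1]*step)]),th
def fit(P):
    q0=[534.5,-142,1.78,.2,-1.35,55,-.15,1.15]
    def f(q):
        s,x,y,th=line(q); c=np.c_[x,y]; d,i=cKDTree(c).query(P); 
        e=P-c[i]; return np.r_[-np.sin(th[i])*e[:,0]+np.cos(th[i])*e[:,1], 0.01*(np.array(q)-q0)]
    r=least_squares(f,q0,loss="soft_l1",f_scale=3,diff_step=1e-4); return r.x,np.abs(r.fun).mean()
if __name__=="__main__":
    Q={}
    for n in("top","side"):
        P=np.load(n+"_rod.npy"); P=P[(P[:,1]<92)]
        q,e=fit(P); Q[n]=q; print(n,q.round(3),e)
    A=np.load("side_rod.npy")-[1.2,0]; B=np.load("top_rod.npy"); P=np.r_[A,B]; P=P[P[:,1]<92]
    q,e=fit(P)
    P2=P; print("both",q.round(3),e); 
    q[:2]-=0; json.dump(q.tolist(),open("rod.json","w"))
    s,x,y,th=line(q)
    for i in range(0,660,30): print(s[i],x[i].round(1),y[i].round(1),np.degrees(th[i]).round(1))
E
python3 rod.py
```

```text
top [ 5.34428e+02 -1.43732e+02  1.77400e+00  2.11000e-01 -1.39300e+00
  6.93700e+01 -1.63000e-01  1.19400e+00] 1.7163007220776116
side [ 5.35394e+02 -1.42144e+02  1.79100e+00  1.68000e-01 -1.37700e+00
  6.88550e+01 -1.60000e-01  1.20000e+00] 1.8759632950876266
both [ 5.34143e+02 -1.42557e+02  1.78300e+00  1.79000e-01 -1.37700e+00
  6.88900e+01 -1.60000e-01  1.19700e+00] 1.8362864569873283
0.0 534.1 -142.6 102.2
15.0 531.0 -127.9 102.2
30.0 527.8 -113.2 102.2
45.0 523.0 -99.1 112.5
60.0 517.7 -85.1 101.0
75.0 519.1 -70.4 66.6
90.0 528.6 -59.0 33.5
105.0 541.1 -50.8 33.5
120.0 553.6 -42.5 33.5
135.0 566.1 -34.2 33.5
150.0 578.6 -25.9 33.5
165.0 591.6 -18.5 24.4
180.0 605.3 -12.3 24.4
195.0 619.0 -6.1 24.4
210.0 631.2 2.2 51.1
225.0 636.8 15.9 85.5
240.0 636.3 30.9 93.0
255.0 635.5 45.9 93.0
270.0 634.7 60.9 93.0
285.0 633.9 75.8 93.0
300.0 633.2 90.8 93.0
315.0 632.4 105.8 93.0rod.py:7: RuntimeWarning: overflow encountered in exp
  th=h+k1/(1+np.exp(-(s-35)/.4))+a2*np.clip((s-55)/b2,0,1)+k2/(1+np.exp(-(s-kk)/.4))+a1*np.clip((s-s1)/b1,0,1)
```

```bash
cat > go.py <<'E'
import sys,warnings; warnings.filterwarnings("ignore")
from rod import *
# go.py "s list" [cx cy] [z] : prints rows from current command ; o = hanger offset along tool x
def tgt(s0,cx=0,cy=0,z=170,o=0.6):
    q=json.load(open("rod.json")); s,x,y,th=line(q)
    if s0<0: X,Y,t=x[0]+s0*np.cos(th[0]),y[0]+s0*np.sin(th[0]),th[0]
    else:
        i=int(round(s0*2)); X,Y=x[i],y[i]; t=th[max(0,i-8):i+9].mean()
    yaw=np.degrees(t)-90; a=np.radians(yaw)
    return (X-o*np.cos(a)+cx).round(2),(Y-o*np.sin(a)+cy).round(2),z,yaw.round(1)
def rel():  # force along/across current bore axis
    f=arm.sense(); m=R.from_quat(f["orientation"]).as_matrix(); F=m.T@f["force"]; print("tool-frame F x,y,z",F.round(2))
if __name__=="__main__":
    ss=eval(sys.argv[1]); k=[float(a) for a in sys.argv[2:]]
    st(); rel(); rows([tgt(s,*k) for s in ss])
E
python3 go.py "[-35,-25,-15,-11,-8,-5,-2,1,4]"
```

```text
t 4.08 tcp [ 541.5 -189.7  169.5] cmd [ 542.1 -187.9  170.1] yaw 12.0 tilt [-0.001 -0.001 -1.   ] F [ 0.04  0.04 -1.72] M [ 0.03 -0.02 -0.02] gap 11.8 grip 25.0
tool-frame F x,y,z [ 0.05 -0.03  1.72]
(np.float64(540.94), np.float64(-176.9), 170, np.float64(12.2)) -> [0.0012, -0.011, 0.0001] [-0.1, 0.0, -0.1]
(np.float64(538.83), np.float64(-167.12), 170, np.float64(12.2)) -> [0.0012, -0.021, 0.0002] [-0.1, 0.0, -0.1]
(np.float64(536.72), np.float64(-157.35), 170, np.float64(12.2)) -> [0.0012, -0.031, 0.0002] [-0.1, 0.0, -0.1]
(np.float64(535.88), np.float64(-153.44), 170, np.float64(12.2)) -> [0.0012, -0.035, 0.0002] [-0.1, 0.0, -0.1]
(np.float64(535.24), np.float64(-150.5), 170, np.float64(12.2)) -> [0.0012, -0.038, 0.0002] [-0.1, 0.0, -0.1]
(np.float64(534.61), np.float64(-147.57), 170, np.float64(12.2)) -> [0.0012, -0.041, 0.0002] [-0.1, 0.0, -0.1]
(np.float64(533.98), np.float64(-144.64), 170, np.float64(12.2)) -> [0.0012, -0.044, 0.0002] [-0.1, 0.0, -0.1]
(np.float64(533.35), np.float64(-141.71), 170, np.float64(12.2)) -> [0.0012, -0.047, 0.0002] [-0.1, 0.0, -0.1]
(np.float64(532.71), np.float64(-138.77), 170, np.float64(12.2)) -> [0.0012, -0.05, 0.0002] [-0.1, 0.0, -0.1]
```

```bash
python3 -m pendant '[[0.008,[0.001,-0.011,0],[0,0,0]],[0.008,[0.001,-0.021,0],[0,0,0]],[0.008,[0.001,-0.031,0],[0,0,0]],[0.008,[0.001,-0.036,0],[0,0,0]],[0.008,[0.001,-0.039,0],[0,0,0]],[0.008,[0.001,-0.041,0],[0,0,0]],[0.008,[0.001,-0.043,0],[0,0,0]],[0.008,[0.001,-0.043,0],[0,0,0]]]'; python3 - <<'E'
from go import *
commit([0.001,-0.043,0],[0,0,0]); st(); rel()
p,d=arm.capture("side"); cv2.imwrite("pics/side3f.png",p)
u,v=[int(a) for a in proj("side",(534,-143,120))]; cv2.imwrite("pics/side3.png",cv2.resize(p[v-35:v+45,u-50:u+50],None,fx=7,fy=7,interpolation=cv2.INTER_CUBIC)); print(u,v)
E
python3 go.py "[1,4,8,12]"
```

```text
clock: 5.08
tcp_pos: [534.1, -145.8, 169.7]
orientation: [0.994, 0.106, -0.0, -0.0]
force: [0.2, 0.4, -2.1]
finger_gap: 11.8
grip_force: 25.0
t 5.08 tcp [ 534.1 -145.8  169.7] cmd [ 534.  -145.7  170.2] yaw 12.1 tilt [-0.  0. -1.] F [ 0.24  0.37 -2.05] M [0.01 0.02 0.02] gap 11.8 grip 25.0
tool-frame F x,y,z [ 0.31 -0.31  2.05]
262 264
t 5.12 tcp [ 534.1 -145.9  169.7] cmd [ 534.  -145.7  170.2] yaw 12.1 tilt [-0.  0. -1.] F [ 0.48 -0.13 -1.03] M [ 0.07  0.02 -0.01] gap 11.8 grip 25.0
tool-frame F x,y,z [0.44 0.23 1.03]
(np.float64(533.35), np.float64(-141.71), 170, np.float64(12.2)) -> [0.0002, -0.004, 0.0002] [-0.1, 0.0, -0.1]
(np.float64(532.71), np.float64(-138.77), 170, np.float64(12.2)) -> [0.0002, -0.007, 0.0002] [-0.1, 0.0, -0.1]
(np.float64(531.87), np.float64(-134.86), 170, np.float64(12.2)) -> [0.0002, -0.011, 0.0002] [-0.1, 0.0, -0.1]
(np.float64(531.03), np.float64(-130.95), 170, np.float64(12.2)) -> [0.0002, -0.015, 0.0002] [-0.1, 0.0, -0.1]
```

View pics/side3.png

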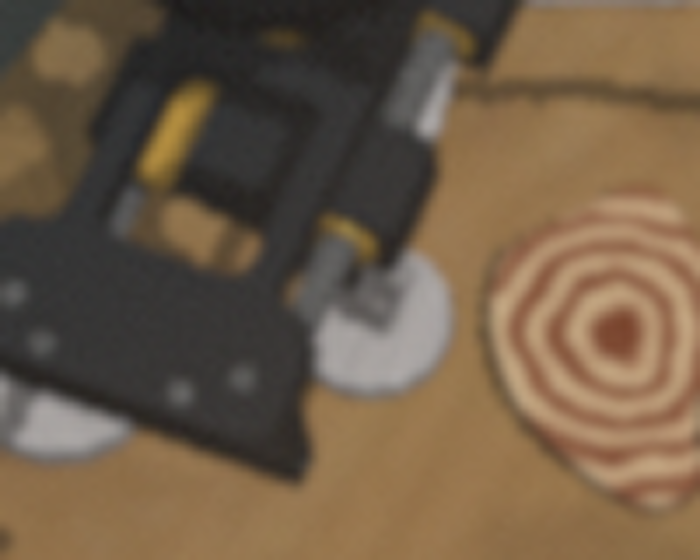

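The ring and tip are hidden behind the gripper at crop pixels (380,200), but the force is near zero. I'll carry on in small steps.

```bash
python3 -m pendant '[[0.008,[0,-0.002,0],[0,0,0]],[0.008,[0,-0.004,0],[0,0,0]],[0.008,[0,-0.006,0],[0,0,0]],[0.008,[0,-0.008,0],[0,0,0]],[0.008,[0,-0.008,0],[0,0,0]]]'; python3 - <<'E'
from go import *
commit([0,-0.008,0],[0,0,0]); st(); rel()
E
python3 go.py "[9,13,17,21,25,29,31]"
```

```text
clock: 5.75
tcp_pos: [532.4, -137.7, 169.7]
orientation: [0.994, 0.106, -0.0, -0.0]
force: [-0.5, 0.3, -1.6]
finger_gap: 12.1
grip_force: 25.0
t 5.75 tcp [ 532.4 -137.7  169.7] cmd [ 532.3 -137.8  170.2] yaw 12.2 tilt [-0.  0. -1.] F [-0.5   0.29 -1.64] M [ 0.05 -0.    0.04] gap 12.1 grip 25.0
tool-frame F x,y,z [-0.43 -0.39  1.64]
t 5.75 tcp [ 532.4 -137.7  169.7] cmd [ 532.3 -137.8  170.2] yaw 12.2 tilt [-0.  0. -1.] F [-0.5   0.29 -1.64] M [ 0.05 -0.    0.04] gap 12.1 grip 25.0
tool-frame F x,y,z [-0.43 -0.39  1.64]
(np.float64(531.66), np.float64(-133.89), 170, np.float64(12.2)) -> [0.0002, -0.004, 0.0002] [-0.1, 0.0, -0.1]
(np.float64(530.81), np.float64(-129.98), 170, np.float64(12.2)) -> [0.0002, -0.008, 0.0002] [-0.1, 0.0, -0.1]
(np.float64(529.97), np.float64(-126.07), 170, np.float64(12.2)) -> [0.0002, -0.012, 0.0002] [-0.1, 0.0, -0.1]
(np.float64(529.13), np.float64(-122.16), 170, np.float64(12.2)) -> [0.0002, -0.016, 0.0002] [-0.1, 0.0, -0.1]
(np.float64(528.28), np.float64(-118.25), 170, np.float64(12.2)) -> [0.0002, -0.02, 0.0002] [-0.1, 0.0, -0.1]
(np.float64(527.44), np.float64(-114.34), 170, np.float64(12.2)) -> [0.0002, -0.024, 0.0002] [-0.1, 0.0, -0.1]
(np.float64(527.02), np.float64(-112.39), 170, np.float64(12.7)) -> [0.0002, -0.026, 0.0002] [-0.1, 0.0, -0.6]
```

```bash
python3 -m pendant '[[0.008,[0,-0.004,0],[0,0,0]],[0.008,[0,-0.008,0],[0,0,0]],[0.008,[0.001,-0.008,0],[0,0,0]],[0.008,[0.002,-0.008,0],[0,0,0]],[0.008,[0.002,-0.008,0],[0,0,0]]]'; python3 - <<'E'
from go import *
commit([0.002,-0.008,0],[0,0,0]); st(); rel()
E
```

```text
clock: 6.38
tcp_pos: [532.5, -129.8, 169.6]
orientation: [0.994, 0.106, -0.0, -0.0]
force: [-0.5, 0.3, -2.5]
finger_gap: 11.6
grip_force: 25.0
t 6.38 tcp [ 532.5 -129.8  169.6] cmd [ 532.6 -129.6  170.2] yaw 12.1 tilt [-0.001  0.    -1.   ] F [-0.54  0.25 -2.47] M [0.03 0.16 0.04] gap 11.6 grip 25.0
tool-frame F x,y,z [-0.48 -0.36  2.47]
```

```bash
python3 -m pendant '[[0.008,[-0.002,0,0],[0,0,0]],[0.008,[-0.004,0,0],[0,0,0]],[0.008,[-0.004,0,0],[0,0,0]]]'; python3 - <<'E'
from go import *
commit([-0.004,0,0],[0,0,0]); st(); rel()
E
```

```text
clock: 6.75
tcp_pos: [529.1, -130.6, 169.9]
orientation: [0.994, 0.106, 0.0, 0.0]
force: [1.2, 0.7, -3.0]
finger_gap: 12.0
grip_force: 25.0
t 6.75 tcp [ 529.1 -130.6  169.9] cmd [ 528.7 -130.4  170.2] yaw 12.1 tilt [ 0.001 -0.    -1.   ] F [ 1.19  0.68 -2.99] M [ 0.13 -0.26  0.04] gap 12.0 grip 25.0
tool-frame F x,y,z [ 1.3  -0.42  2.99]
```

```bash
python3 go.py "[17,22,27,31,34,37,40,44,48,52,55]" 0.2 0
```

```text
t 6.75 tcp [ 529.1 -130.6  169.9] cmd [ 528.7 -130.4  170.2] yaw 12.1 tilt [ 0.001 -0.    -1.   ] F [ 1.19  0.68 -2.99] M [ 0.13 -0.26  0.04] gap 12.0 grip 25.0
tool-frame F x,y,z [ 1.3  -0.42  2.99]
(np.float64(530.17), np.float64(-126.07), 170, np.float64(12.2)) -> [0.0024, -0.004, 0.0002] [-0.1, 0.0, -0.1]
(np.float64(529.12), np.float64(-121.18), 170, np.float64(12.2)) -> [0.0024, -0.009, 0.0002] [-0.1, 0.0, -0.1]
(np.float64(528.06), np.float64(-116.29), 170, np.float64(12.2)) -> [0.0023, -0.014, 0.0002] [-0.1, 0.0, -0.1]
(np.float64(527.22), np.float64(-112.39), 170, np.float64(12.7)) -> [0.0023, -0.018, 0.0002] [-0.1, 0.0, -0.6]
(np.float64(526.59), np.float64(-109.49), 170, np.float64(16.1)) -> [0.0023, -0.0209, 0.0002] [-0.1, 0.0, -4.0]
(np.float64(525.67), np.float64(-106.68), 170, np.float64(19.7)) -> [0.002, -0.0239, 0.0002] [-0.1, 0.0, -7.6]
(np.float64(524.54), np.float64(-103.93), 170, np.float64(22.4)) -> [0.0015, -0.0268, 0.0002] [-0.1, 0.0, -10.3]
(np.float64(523.01), np.float64(-100.24), 170, np.float64(22.5)) -> [0.0008, -0.0307, 0.0003] [-0.1, 0.0, -10.4]
(np.float64(521.48), np.float64(-96.54), 170, np.float64(22.5)) -> [0.0001, -0.0347, 0.0003] [-0.1, 0.0, -10.4]
(np.float64(519.95), np.float64(-92.84), 170, np.float64(22.3)) -> [-0.0006, -0.0386, 0.0003] [-0.1, 0.0, -10.2]
(np.float64(518.8), np.float64(-90.05), 170, np.float64(20.0)) -> [-0.0012, -0.0416, 0.0003] [-0.1, 0.0, -7.9]
```

```bash
python3 -m pendant '[[0.008,[0.0024,0,0],[0,0,0]],[0.008,[0.0024,-0.004,0],[0,0,0]],[0.008,[0.0024,-0.009,0],[0,0,0]],[0.008,[0.0023,-0.014,0],[0,0,0]],[0.008,[0.0023,-0.018,0],[0,0,-0.5]],[0.008,[0.0023,-0.021,0],[0,0,-4]],[0.008,[0.002,-0.024,0],[0,0,-7.6]],[0.008,[0.002,-0.024,0],[0,0,-7.6]]]'; python3 - <<'E'
from go import *
commit([0.002,-0.024,0],[0,0,-7.6]); st(); rel()
E
python3 go.py "[40,44,48,52,55,58]" 0.2 0
```

```text
clock: 7.75
tcp_pos: [525.6, -106.3, 169.7]
orientation: [0.985, 0.171, -0.0, -0.0]
force: [-0.0, -0.0, -2.0]
finger_gap: 11.7
grip_force: 25.0
t 7.75 tcp [ 525.6 -106.3  169.7] cmd [ 525.6 -106.6  170.2] yaw 19.7 tilt [-0.  0. -1.] F [-0.04 -0.   -2.04] M [-0.    0.03 -0.03] gap 11.7 grip 25.0
tool-frame F x,y,z [-0.04 -0.01  2.04]
t 7.75 tcp [ 525.6 -106.3  169.7] cmd [ 525.6 -106.6  170.2] yaw 19.7 tilt [-0.  0. -1.] F [-0.04 -0.   -2.04] M [-0.    0.03 -0.03] gap 11.7 grip 25.0
tool-frame F x,y,z [-0.04 -0.01  2.04]
(np.float64(524.54), np.float64(-103.93), 170, np.float64(22.4)) -> [-0.0001, -0.0028, 0.0002] [-0.1, -0.0, -2.7]
(np.float64(523.01), np.float64(-100.24), 170, np.float64(22.5)) -> [-0.0003, -0.0068, 0.0003] [-0.1, -0.0, -2.8]
(np.float64(521.48), np.float64(-96.54), 170, np.float64(22.5)) -> [-0.0005, -0.0108, 0.0003] [-0.1, -0.0, -2.8]
(np.float64(519.95), np.float64(-92.84), 170, np.float64(22.3)) -> [-0.0007, -0.0148, 0.0003] [-0.1, -0.0, -2.6]
(np.float64(518.8), np.float64(-90.05), 170, np.float64(20.0)) -> [-0.0008, -0.0178, 0.0003] [-0.1, 0.0, -0.3]
(np.float64(517.78), np.float64(-87.18), 170, np.float64(15.4)) -> [-0.0008, -0.0209, 0.0003] [-0.1, 0.0, 4.3]
```

No contact at all; the model is good.

```bash
python3 -m pendant '[[0.008,[-0.0001,-0.003,0],[0,0,-2.7]],[0.008,[-0.0003,-0.007,0],[0,0,-2.8]],[0.008,[-0.0005,-0.011,0],[0,0,-2.8]],[0.008,[-0.0007,-0.015,0],[0,0,-2.6]],[0.008,[-0.0008,-0.018,0],[0,0,-0.3]],[0.008,[-0.0008,-0.018,0],[0,0,-0.3]]]'; python3 - <<'E'
from go import *
commit([-0.0008,-0.018,0],[0,0,-0.3]); st(); rel()
E
python3 go.py "[58,61,64,67,70,73,76,79,82,85,88]" 0.2 0
```

```text
clock: 8.5
tcp_pos: [518.8, -89.6, 169.7]
orientation: [0.985, 0.174, -0.0, -0.0]
force: [-0.6, 0.5, -1.1]
finger_gap: 11.8
grip_force: 25.0
t 8.5 tcp [518.8 -89.6 169.7] cmd [518.8 -89.9 170.3] yaw 20.1 tilt [-0.  0. -1.] F [-0.62  0.48 -1.07] M [-0.    0.05  0.04] gap 11.8 grip 25.0
tool-frame F x,y,z [-0.41 -0.67  1.07]
t 8.5 tcp [518.8 -89.6 169.7] cmd [518.8 -89.9 170.3] yaw 20.1 tilt [-0.  0. -1.] F [-0.62  0.48 -1.07] M [-0.    0.05  0.04] gap 11.8 grip 25.0
tool-frame F x,y,z [-0.41 -0.67  1.07]
(np.float64(517.78), np.float64(-87.18), 170, np.float64(15.4)) -> [-0.0, -0.0029, 0.0003] [-0.1, 0.0, 4.6]
(np.float64(517.1), np.float64(-84.18), 170, np.float64(8.7)) -> [0.0004, -0.0059, 0.0003] [-0.1, 0.0, 11.3]
(np.float64(516.79), np.float64(-81.13), 170, np.float64(1.8)) -> [0.0011, -0.0089, 0.0003] [-0.1, 0.0, 18.2]
(np.float64(516.85), np.float64(-78.06), 170, np.float64(-5.0)) -> [0.0022, -0.0118, 0.0003] [-0.1, 0.0, 25.0]
(np.float64(517.27), np.float64(-75.02), 170, np.float64(-11.9)) -> [0.0037, -0.0145, 0.0003] [-0.1, 0.0, 31.9]
(np.float64(518.06), np.float64(-72.05), 170, np.float64(-18.8)) -> [0.0054, -0.017, 0.0003] [-0.1, 0.0, 38.8]
(np.float64(519.19), np.float64(-69.2), 170, np.float64(-25.7)) -> [0.0075, -0.0193, 0.0003] [-0.1, 0.0, 45.7]
(np.float64(520.66), np.float64(-66.5), 170, np.float64(-32.5)) -> [0.0098, -0.0213, 0.0003] [-0.1, 0.0, 52.5]
(np.float64(522.44), np.float64(-64.0), 170, np.float64(-39.4)) -> [0.0123, -0.0231, 0.0003] [-0.1, 0.0, 59.4]
(np.float64(524.5), np.float64(-61.73), 170, np.float64(-46.3)) -> [0.015, -0.0245, 0.0003] [-0.1, 0.0, 66.3]
(np.float64(526.82), np.float64(-59.73), 170, np.float64(-52.1)) -> [0.0179, -0.0256, 0.0003] [-0.1, 0.1, 72.1]
```

```bash
python3 -m pendant '[[0.008,[0,-0.0029,0],[0,0,4.6]],[0.008,[0.0004,-0.0059,0],[0,0,11.3]],[0.008,[0.0011,-0.0089,0],[0,0,18.2]],[0.008,[0.0022,-0.0118,0],[0,0,25]],[0.008,[0.0037,-0.0145,0],[0,0,31.9]],[0.008,[0.0037,-0.0145,0],[0,0,31.9]]]'; python3 - <<'E'
from go import *
commit([0.0037,-0.0145,0],[0,0,31.9]); st(); rel()
E
python3 go.py "[73,76,79,82,85,88,91]" 0.2 0
```

```text
clock: 9.25
tcp_pos: [517.5, -74.8, 169.8]
orientation: [0.995, -0.102, 0.0, 0.0]
force: [0.6, -0.6, -1.7]
finger_gap: 11.8
grip_force: 25.0
t 9.25 tcp [517.5 -74.8 169.8] cmd [517.3 -75.  170.3] yaw -11.7 tilt [ 0. -0. -1.] F [ 0.57 -0.57 -1.66] M [ 0.07 -0.    0.01] gap 11.8 grip 25.0
tool-frame F x,y,z [0.67 0.45 1.66]
t 9.25 tcp [517.5 -74.8 169.8] cmd [517.3 -75.  170.3] yaw -11.7 tilt [ 0. -0. -1.] F [ 0.57 -0.57 -1.66] M [ 0.07 -0.    0.01] gap 11.8 grip 25.0
tool-frame F x,y,z [0.67 0.45 1.66]
(np.float64(518.06), np.float64(-72.05), 170, np.float64(-18.8)) -> [0.0002, -0.003, 0.0003] [-0.1, 0.0, 6.9]
(np.float64(519.19), np.float64(-69.2), 170, np.float64(-25.7)) -> [0.0007, -0.0061, 0.0003] [-0.1, 0.1, 13.8]
(np.float64(520.66), np.float64(-66.5), 170, np.float64(-32.5)) -> [0.0016, -0.009, 0.0003] [-0.1, 0.1, 20.6]
(np.float64(522.44), np.float64(-64.0), 170, np.float64(-39.4)) -> [0.0028, -0.0118, 0.0003] [-0.1, 0.1, 27.5]
(np.float64(524.5), np.float64(-61.73), 170, np.float64(-46.3)) -> [0.0043, -0.0145, 0.0003] [-0.1, 0.1, 34.4]
(np.float64(526.82), np.float64(-59.73), 170, np.float64(-52.1)) -> [0.0062, -0.0169, 0.0003] [-0.1, 0.1, 40.2]
(np.float64(529.31), np.float64(-58.0), 170, np.float64(-55.5)) -> [0.0083, -0.0191, 0.0003] [-0.0, 0.1, 43.6]
```

```bash
python3 -m pendant '[[0.008,[0.0002,-0.003,0],[0,0,6.9]],[0.008,[0.0007,-0.0061,0],[0,0,13.8]],[0.008,[0.0016,-0.009,0],[0,0,20.6]],[0.008,[0.0028,-0.0118,0],[0,0,27.5]],[0.008,[0.0043,-0.0145,0],[0,0,34.4]],[0.008,[0.0062,-0.0169,0],[0,0,40.2]],[0.008,[0.0083,-0.0191,0],[0,0,43.6]],[0.008,[0.0083,-0.0191,0],[0,0,43.6]]]'; python3 - <<'E'
from go import *
commit([0.0083,-0.0191,0],[0,0,43.6]); st(); rel()
E
python3 go.py "[95,100,105,110,115,120,125,130]" 0.2 0
```

```text
clock: 10.25
tcp_pos: [529.5, -58.1, 169.7]
orientation: [0.886, -0.464, 0.0, 0.0]
force: [-0.2, -0.7, -1.5]
finger_gap: 11.9
grip_force: 25.0
t 10.25 tcp [529.5 -58.1 169.7] cmd [529.3 -58.  170.3] yaw -55.3 tilt [ 0. -0. -1.] F [-0.22 -0.71 -1.5 ] M [ 0.15  0.03 -0.03] gap 11.9 grip 25.0
tool-frame F x,y,z [0.46 0.58 1.5 ]
t 10.25 tcp [529.5 -58.1 169.7] cmd [529.3 -58.  170.3] yaw -55.3 tilt [ 0. -0. -1.] F [-0.22 -0.71 -1.5 ] M [ 0.15  0.03 -0.03] gap 11.9 grip 25.0
tool-frame F x,y,z [0.46 0.58 1.5 ]
(np.float64(532.66), np.float64(-55.79), 170, np.float64(-56.5)) -> [0.0001, -0.004, 0.0003] [-0.0, 0.1, 1.0]
(np.float64(536.82), np.float64(-53.02), 170, np.float64(-56.5)) -> [0.0001, -0.009, 0.0003] [-0.0, 0.1, 1.0]
(np.float64(540.99), np.float64(-50.26), 170, np.float64(-56.5)) -> [0.0002, -0.014, 0.0003] [-0.0, 0.1, 1.0]
(np.float64(545.16), np.float64(-47.5), 170, np.float64(-56.5)) -> [0.0003, -0.019, 0.0003] [-0.0, 0.1, 1.0]
(np.float64(549.32), np.float64(-44.73), 170, np.float64(-56.5)) -> [0.0004, -0.024, 0.0003] [-0.0, 0.1, 1.0]
(np.float64(553.49), np.float64(-41.97), 170, np.float64(-56.5)) -> [0.0005, -0.029, 0.0003] [-0.0, 0.1, 1.0]
(np.float64(557.66), np.float64(-39.21), 170, np.float64(-56.5)) -> [0.0006, -0.034, 0.0003] [-0.0, 0.1, 1.0]
(np.float64(561.83), np.float64(-36.45), 170, np.float64(-56.5)) -> [0.0007, -0.039, 0.0003] [-0.0, 0.1, 1.0]
```

```bash
python3 -m pendant '[[0.008,[0.0006,-0.004,0],[0,0,1]],[0.008,[0.0007,-0.009,0],[0,0,1]],[0.008,[0.0008,-0.014,0],[0,0,1]],[0.008,[0.0009,-0.019,0],[0,0,1]],[0.008,[0.001,-0.024,0],[0,0,1]],[0.008,[0.0011,-0.029,0],[0,0,1]],[0.008,[0.0011,-0.029,0],[0,0,1]]]'; python3 - <<'E'
from go import *
commit([0.0011,-0.029,0],[0,0,1]); st(); rel()
E
python3 go.py "[125,130,135,140,145,150,153,156]" 0.5 -0.5
```

```text
clock: 11.12
tcp_pos: [554.3, -42.3, 169.7]
orientation: [0.881, -0.473, 0.0, -0.0]
force: [-0.2, -0.1, -1.0]
finger_gap: 11.8
grip_force: 25.0
t 11.12 tcp [554.3 -42.3 169.7] cmd [553.8 -42.5 170.3] yaw -56.4 tilt [ 0.  0. -1.] F [-0.22 -0.12 -1.  ] M [ 0.1  -0.01 -0.06] gap 11.8 grip 25.0
tool-frame F x,y,z [-0.02  0.25  1.  ]
t 11.12 tcp [554.3 -42.3 169.7] cmd [553.8 -42.5 170.3] yaw -56.4 tilt [ 0.  0. -1.] F [-0.22 -0.12 -1.  ] M [ 0.1  -0.01 -0.06] gap 11.8 grip 25.0
tool-frame F x,y,z [-0.02  0.25  1.  ]
(np.float64(557.96), np.float64(-39.71), 170, np.float64(-56.5)) -> [-0.0, -0.005, 0.0003] [-0.0, 0.1, 0.0]
(np.float64(562.13), np.float64(-36.95), 170, np.float64(-56.5)) -> [-0.0, -0.01, 0.0003] [-0.0, 0.1, 0.0]
(np.float64(566.29), np.float64(-34.18), 170, np.float64(-56.5)) -> [-0.0, -0.015, 0.0003] [-0.0, 0.1, 0.0]
(np.float64(570.46), np.float64(-31.42), 170, np.float64(-56.5)) -> [-0.0, -0.02, 0.0003] [-0.0, 0.1, 0.0]
(np.float64(574.63), np.float64(-28.66), 170, np.float64(-56.5)) -> [-0.0, -0.025, 0.0003] [-0.0, 0.1, 0.0]
(np.float64(578.8), np.float64(-25.89), 170, np.float64(-56.5)) -> [-0.0, -0.03, 0.0003] [-0.0, 0.1, 0.0]
(np.float64(581.3), np.float64(-24.24), 170, np.float64(-56.5)) -> [-0.0, -0.033, 0.0003] [-0.0, 0.1, 0.0]
(np.float64(583.82), np.float64(-22.57), 170, np.float64(-58.5)) -> [-0.0, -0.036, 0.0003] [-0.0, 0.1, 2.0]
```

```bash
python3 -m pendant '[[0.008,[0,-0.005,0],[0,0,0]],[0.008,[0,-0.01,0],[0,0,0]],[0.008,[0,-0.015,0],[0,0,0]],[0.008,[0,-0.02,0],[0,0,0]],[0.008,[0,-0.025,0],[0,0,0]],[0.008,[0,-0.03,0],[0,0,0]],[0.008,[0,-0.03,0],[0,0,0]]]'; python3 - <<'E'
from go import *
commit([0,-0.03,0],[0,0,0]); st(); rel()
E
python3 go.py "[153,156,159,162,166,170,175,180,185,190,195]" 0.5 -0.5
```

```text
clock: 12.0
tcp_pos: [579.3, -25.7, 169.7]
orientation: [0.881, -0.473, 0.0, -0.0]
force: [-0.8, 0.1, -2.1]
finger_gap: 11.7
grip_force: 25.0
t 12.0 tcp [579.3 -25.7 169.7] cmd [578.9 -25.9 170.3] yaw -56.4 tilt [ 0.  0. -1.] F [-0.84  0.11 -2.09] M [ 0.11  0.01 -0.  ] gap 11.7 grip 25.0
tool-frame F x,y,z [-0.56  0.64  2.09]
t 12.0 tcp [579.3 -25.7 169.7] cmd [578.9 -25.9 170.3] yaw -56.4 tilt [ 0.  0. -1.] F [-0.84  0.11 -2.09] M [ 0.11  0.01 -0.  ] gap 11.7 grip 25.0
tool-frame F x,y,z [-0.56  0.64  2.09]
(np.float64(581.3), np.float64(-24.24), 170, np.float64(-56.5)) -> [-0.0, -0.003, 0.0003] [-0.0, 0.1, 0.0]
(np.float64(583.82), np.float64(-22.57), 170, np.float64(-58.5)) -> [-0.0, -0.006, 0.0003] [-0.0, 0.1, 2.0]
(np.float64(586.39), np.float64(-20.97), 170, np.float64(-61.8)) -> [0.0001, -0.009, 0.0003] [-0.0, 0.1, 5.3]
(np.float64(589.14), np.float64(-19.7), 170, np.float64(-64.9)) -> [0.0005, -0.012, 0.0003] [-0.0, 0.1, 8.4]
(np.float64(592.8), np.float64(-18.04), 170, np.float64(-65.6)) -> [0.0012, -0.016, 0.0003] [-0.0, 0.1, 9.1]
(np.float64(596.44), np.float64(-16.39), 170, np.float64(-65.6)) -> [0.0018, -0.0199, 0.0003] [-0.0, 0.1, 9.1]
(np.float64(600.99), np.float64(-14.33), 170, np.float64(-65.6)) -> [0.0026, -0.0248, 0.0003] [-0.0, 0.1, 9.1]
(np.float64(605.55), np.float64(-12.27), 170, np.float64(-65.6)) -> [0.0034, -0.0298, 0.0003] [-0.0, 0.1, 9.1]
(np.float64(610.1), np.float64(-10.21), 170, np.float64(-65.6)) -> [0.0042, -0.0347, 0.0003] [-0.0, 0.1, 9.1]
(np.float64(614.66), np.float64(-8.14), 170, np.float64(-65.6)) -> [0.005, -0.0397, 0.0003] [-0.0, 0.1, 9.1]
(np.float64(619.21), np.float64(-6.08), 170, np.float64(-65.5)) -> [0.0058, -0.0446, 0.0003] [-0.0, 0.1, 9.0]
```

```bash
python3 -m pendant '[[0.008,[0,-0.003,0],[0,0,0]],[0.008,[0.0001,-0.006,0],[0,0,2]],[0.008,[0.0002,-0.009,0],[0,0,5.3]],[0.008,[0.0006,-0.012,0],[0,0,8.4]],[0.008,[0.0013,-0.016,0],[0,0,9.1]],[0.008,[0.0019,-0.02,0],[0,0,9.1]],[0.008,[0.0027,-0.025,0],[0,0,9.1]],[0.008,[0.0035,-0.03,0],[0,0,9.1]],[0.008,[0.0035,-0.03,0],[0,0,9.1]]]'; python3 - <<'E'
from go import *
commit([0.0035,-0.03,0],[0,0,9.1]); st(); rel()
E
python3 go.py "[184,188,192,195,198,201,204,207,210,213]" 0.5 -0.5
```

```text
clock: 13.12
tcp_pos: [606.3, -12.1, 169.7]
orientation: [0.841, -0.541, 0.0, -0.0]
force: [0.4, 0.6, -1.0]
finger_gap: 11.8
grip_force: 25.0
t 13.12 tcp [606.3 -12.1 169.7] cmd [605.8 -12.2 170.3] yaw -65.5 tilt [ 0.  0. -1.] F [ 0.39  0.6  -1.03] M [ 0.1  -0.04 -0.02] gap 11.8 grip 25.0
tool-frame F x,y,z [-0.38 -0.6   1.03]
t 13.12 tcp [606.3 -12.1 169.7] cmd [605.8 -12.2 170.3] yaw -65.5 tilt [ 0.  0. -1.] F [ 0.39  0.6  -1.03] M [ 0.1  -0.04 -0.02] gap 11.8 grip 25.0
tool-frame F x,y,z [-0.38 -0.6   1.03]
(np.float64(609.19), np.float64(-10.62), 170, np.float64(-65.6)) -> [-0.0001, -0.0038, 0.0003] [-0.0, 0.1, 0.0]
(np.float64(612.84), np.float64(-8.97), 170, np.float64(-65.6)) -> [-0.0001, -0.0078, 0.0003] [-0.0, 0.1, 0.0]
(np.float64(616.48), np.float64(-7.32), 170, np.float64(-65.6)) -> [-0.0001, -0.0118, 0.0003] [-0.0, 0.1, 0.0]
(np.float64(619.21), np.float64(-6.08), 170, np.float64(-65.5)) -> [-0.0001, -0.0148, 0.0003] [-0.0, 0.1, -0.1]
(np.float64(621.93), np.float64(-4.85), 170, np.float64(-63.6)) -> [-0.0001, -0.0177, 0.0003] [-0.0, 0.1, -2.0]
(np.float64(624.57), np.float64(-3.53), 170, np.float64(-59.2)) -> [-0.0002, -0.0207, 0.0003] [-0.0, 0.1, -6.4]
(np.float64(627.01), np.float64(-1.92), 170, np.float64(-52.6)) -> [-0.0006, -0.0236, 0.0003] [-0.0, 0.1, -13.0]
(np.float64(629.25), np.float64(-0.03), 170, np.float64(-45.7)) -> [-0.0014, -0.0264, 0.0003] [-0.0, 0.1, -19.9]
(np.float64(631.24), np.float64(2.11), 170, np.float64(-38.9)) -> [-0.0025, -0.0291, 0.0003] [-0.0, 0.1, -26.7]
(np.float64(632.96), np.float64(4.48), 170, np.float64(-32.0)) -> [-0.004, -0.0317, 0.0003] [-0.0, 0.1, -33.6]
```

```bash
python3 -m pendant '[[0.008,[0,-0.004,0],[0,0,0]],[0.008,[0,-0.008,0],[0,0,0]],[0.008,[0,-0.012,0],[0,0,0]],[0.008,[0,-0.015,0],[0,0,0]],[0.008,[0,-0.0177,0],[0,0,-2]],[0.008,[-0.0002,-0.0207,0],[0,0,-6.4]],[0.008,[-0.0006,-0.0236,0],[0,0,-13]],[0.008,[-0.0014,-0.0264,0],[0,0,-19.9]],[0.008,[-0.0025,-0.0291,0],[0,0,-26.7]],[0.008,[-0.0025,-0.0291,0],[0,0,-26.7]]]'; python3 - <<'E'
from go import *
commit([-0.0025,-0.0291,0],[0,0,-26.7]); st(); rel()
E
python3 go.py "[213,216,219,222,225,228,231,235,240]" 0.5 -0.5
```

```text
clock: 14.38
tcp_pos: [631.5, 2.0, 169.7]
orientation: [0.943, -0.333, -0.0, -0.0]
force: [-0.1, -1.3, -2.5]
finger_gap: 11.8
grip_force: 25.0
t 14.38 tcp [631.5   2.  169.7] cmd [631.3   2.1 170.3] yaw -38.9 tilt [ 0.  0. -1.] F [-0.14 -1.29 -2.47] M [0.07 0.02 0.  ] gap 11.8 grip 25.0
tool-frame F x,y,z [0.7  1.1  2.47]
t 14.38 tcp [631.5   2.  169.7] cmd [631.3   2.1 170.3] yaw -38.9 tilt [ 0.  0. -1.] F [-0.14 -1.29 -2.47] M [0.07 0.02 0.  ] gap 11.8 grip 25.0
tool-frame F x,y,z [0.7  1.1  2.47]
(np.float64(632.96), np.float64(4.48), 170, np.float64(-32.0)) -> [-0.0002, -0.0029, 0.0003] [-0.0, 0.1, -6.9]
(np.float64(634.39), np.float64(7.04), 170, np.float64(-25.1)) -> [-0.0007, -0.0058, 0.0003] [-0.1, 0.1, -13.8]
(np.float64(635.49), np.float64(9.74), 170, np.float64(-18.2)) -> [-0.0015, -0.0086, 0.0003] [-0.1, 0.1, -20.7]
(np.float64(636.27), np.float64(12.57), 170, np.float64(-11.4)) -> [-0.0027, -0.0113, 0.0003] [-0.1, 0.1, -27.5]
(np.float64(636.71), np.float64(15.46), 170, np.float64(-4.6)) -> [-0.0041, -0.0138, 0.0003] [-0.1, 0.1, -34.3]
(np.float64(636.79), np.float64(18.41), 170, np.float64(0.2)) -> [-0.0059, -0.0162, 0.0004] [-0.1, 0.1, -39.1]
(np.float64(636.64), np.float64(21.38), 170, np.float64(2.7)) -> [-0.0079, -0.0184, 0.0004] [-0.1, 0.1, -41.6]
(np.float64(636.43), np.float64(25.37), 170, np.float64(3.0)) -> [-0.0106, -0.0214, 0.0004] [-0.1, 0.1, -41.9]
(np.float64(636.17), np.float64(30.36), 170, np.float64(3.0)) -> [-0.0139, -0.0251, 0.0004] [-0.1, 0.1, -41.9]
```

```bash
python3 -m pendant '[[0.008,[-0.0002,-0.0029,0],[0,0,-6.9]],[0.008,[-0.0007,-0.0058,0],[0,0,-13.8]],[0.008,[-0.0015,-0.0086,0],[0,0,-20.7]],[0.008,[-0.0027,-0.0113,0],[0,0,-27.5]],[0.008,[-0.0041,-0.0138,0],[0,0,-34.3]],[0.008,[-0.0059,-0.0162,0],[0,0,-39.1]],[0.008,[-0.0079,-0.0184,0],[0,0,-41.6]],[0.008,[-0.0106,-0.0214,0],[0,0,-41.9]],[0.008,[-0.0139,-0.0251,0],[0,0,-41.9]],[0.008,[-0.0139,-0.0251,0],[0,0,-41.9]]]'; python3 - <<'E'
from go import *
commit([-0.0139,-0.0251,0],[0,0,-41.9]); st(); rel()
E
python3 go.py "[245,255,265,275,285,290]" 0.5 -0.5
```

```text
clock: 15.62
tcp_pos: [636.2, 31.1, 169.7]
orientation: [1.0, 0.027, -0.0, -0.0]
force: [0.1, 0.5, -0.9]
finger_gap: 11.5
grip_force: 25.0
t 15.62 tcp [636.2  31.1 169.7] cmd [636.2  30.3 170.4] yaw 3.0 tilt [-0.  0. -1.] F [ 0.07  0.48 -0.92] M [-0.01 -0.    0.  ] gap 11.5 grip 25.0
tool-frame F x,y,z [ 0.1  -0.48  0.92]
t 15.62 tcp [636.2  31.1 169.7] cmd [636.2  30.3 170.4] yaw 3.0 tilt [-0.  0. -1.] F [ 0.07  0.48 -0.92] M [-0.01 -0.    0.  ] gap 11.5 grip 25.0
tool-frame F x,y,z [ 0.1  -0.48  0.92]
(np.float64(635.91), np.float64(35.36), 170, np.float64(3.0)) -> [-0.0, -0.005, 0.0004] [-0.1, 0.0, 0.0]
(np.float64(635.4), np.float64(45.34), 170, np.float64(3.0)) -> [0.0, -0.015, 0.0004] [-0.1, 0.0, 0.0]
(np.float64(634.88), np.float64(55.33), 170, np.float64(3.0)) -> [0.0, -0.025, 0.0004] [-0.1, 0.0, 0.0]
(np.float64(634.36), np.float64(65.32), 170, np.float64(3.0)) -> [0.0, -0.035, 0.0004] [-0.1, 0.0, 0.0]
(np.float64(633.84), np.float64(75.3), 170, np.float64(3.0)) -> [0.0, -0.045, 0.0004] [-0.1, 0.0, 0.0]
(np.float64(633.58), np.float64(80.3), 170, np.float64(3.0)) -> [0.0001, -0.05, 0.0004] [-0.1, 0.0, 0.0]
```

```bash
python3 -m pendant '[[0.008,[0,-0.005,0],[0,0,0]],[0.008,[0,-0.011,0],[0,0,0]],[0.008,[0,-0.018,0],[0,0,0]],[0.008,[0,-0.025,0],[0,0,0]],[0.008,[0,-0.032,0],[0,0,0]],[0.008,[0,-0.039,0],[0,0,0]],[0.008,[0,-0.045,0],[0,0,0]],[0.008,[0,-0.05,0],[0,0,0]],[0.008,[0,-0.05,0],[0,0,0]]]'; python3 - <<'E'
from go import *
commit([0,-0.05,0],[0,0,0]); st(); rel()
p,d=arm.capture("side"); cv2.imwrite("pics/side4f.png",p)
u,v=[int(a) for a in proj("side",(633,95,120))]; cv2.imwrite("pics/side4.png",cv2.resize(p[v-45:v+50,u-60:u+60],None,fx=6,fy=6,interpolation=cv2.INTER_CUBIC)); print(u,v)
E
```

```text
clock: 16.75
tcp_pos: [633.6, 80.7, 169.7]
orientation: [1.0, 0.027, -0.0, -0.0]
force: [0.2, 0.2, -1.9]
finger_gap: 12.0
grip_force: 25.0
t 16.75 tcp [633.6  80.7 169.7] cmd [633.5  80.3 170.4] yaw 3.1 tilt [-0.  0. -1.] F [ 0.21  0.17 -1.91] M [ 0.   -0.03  0.01] gap 12.0 grip 25.0
tool-frame F x,y,z [ 0.22 -0.16  1.91]
384 192
```

View pics/side4.png

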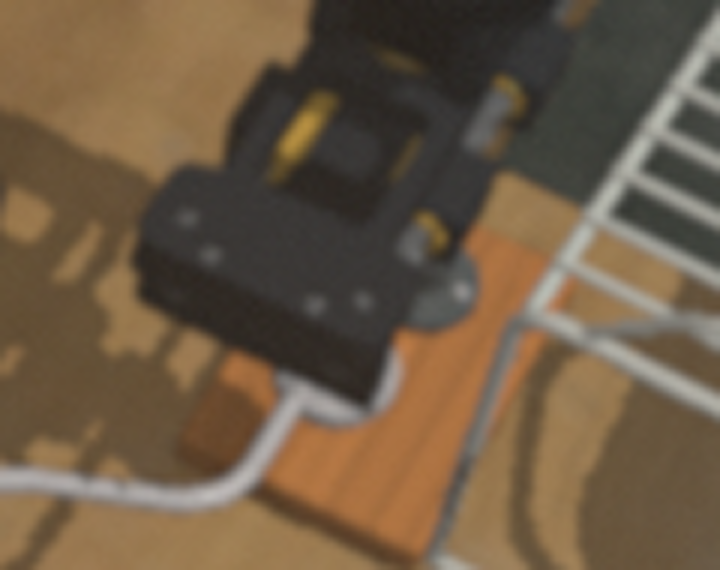

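The hanger foot (crop 340,390) is on leg 3 and the disc is ahead of it near (440,290). The wire rack stays clear, so next I push gently.

```bash
python3 -m pendant '[[0.008,[0,-0.003,0],[0,0,0]],[0.008,[0,-0.006,0],[0,0,0]],[0.008,[0,-0.009,0],[0,0,0]],[0.008,[0,-0.011,0],[0,0,0]],[0.008,[0,-0.013,0],[0,0,0]],[0.008,[0,-0.015,0],[0,0,0]]]'; python3 - <<'E'
from go import *
commit([0,-0.015,0],[0,0,0]); st(); rel()
E
```

```text
clock: 17.55
tcp_pos: [632.9, 94.3, 169.7]
orientation: [1.0, 0.026, -0.0, 0.001]
force: [-0.2, -3.0, -1.3]
finger_gap: 11.8
grip_force: 25.0
t 17.55 tcp [632.9  94.3 169.7] cmd [632.7  95.2 170.5] yaw 3.0 tilt [-0.    -0.001 -1.   ] F [-0.2  -3.   -1.26] M [-0.61  0.09  0.01] gap 11.8 grip 25.0
tool-frame F x,y,z [-0.35  2.98  1.27]
```

```bash
python3 -m pendant '[[0.008,[0,-0.002,0],[0,0,0]],[0.008,[0,-0.004,0],[0,0,0]],[0.008,[0,-0.006,0],[0,0,0]],[0.008,[0,-0.008,0],[0,0,0]],[0.008,[0,-0.010,0],[0,0,0]]]'; python3 - <<'E'
from go import *
commit([0,-0.010,0],[0,0,0]); st(); rel()
E
```

```text
clock: 18.18
tcp_pos: [632.3, 105.2, 169.7]
orientation: [1.0, 0.026, 0.0, 0.0]
force: [-0.3, -2.7, -0.8]
finger_gap: 11.8
grip_force: 25.0
t 18.18 tcp [632.3 105.2 169.7] cmd [632.2 105.2 170.5] yaw 3.0 tilt [ 0. -0. -1.] F [-0.31 -2.69 -0.83] M [-0.61 -0.    0.02] gap 11.8 grip 25.0
tool-frame F x,y,z [-0.46  2.67  0.83]
```

```bash
python3 -m pendant '[[0.008,[0,-0.001,0],[0,0,0]],[0.008,[0,-0.002,0],[0,0,0]],[0.008,[0,-0.003,0],[0,0,0]],[0.008,[0,-0.0035,0],[0,0,0]],[0.008,[0,-0.004,0],[0,0,0]]]'; python3 - <<'E'
from go import *
commit([0,-0.004,0],[0,0,0]); st(); rel()
E
```

```text
clock: 18.8
tcp_pos: [632.1, 109.1, 169.7]
orientation: [1.0, 0.026, 0.0, 0.0]
force: [-0.2, -3.2, -0.7]
finger_gap: 12.0
grip_force: 25.0
t 18.8 tcp [632.1 109.1 169.7] cmd [632.  109.2 170.5] yaw 3.0 tilt [ 0. -0. -1.] F [-0.19 -3.18 -0.75] M [-0.6  -0.02 -0.01] gap 12.0 grip 25.0
tool-frame F x,y,z [-0.36  3.17  0.75]
```

```bash
python3 -m pendant '[[0.008,[0,-0.0005,0],[0,0,0]],[0.008,[0,-0.001,0],[0,0,0]],[0.008,[0,-0.001,0],[0,0,0]]]'; python3 - <<'E'
from go import *
commit([0,-0.001,0],[0,0,0]); st(); rel()
E
```

```text
clock: 19.18
tcp_pos: [632.1, 110.2, 169.7]
orientation: [1.0, 0.026, 0.0, -0.0]
force: [-0.5, -1.5, 0.1]
finger_gap: 11.5
grip_force: 25.0
t 19.18 tcp [632.1 110.2 169.7] cmd [631.9 110.2 170.5] yaw 3.0 tilt [ 0.  0. -1.] F [-0.49 -1.45  0.1 ] M [-0.55 -0.03 -0.02] gap 11.5 grip 25.0
tool-frame F x,y,z [-0.56  1.42 -0.1 ]
```

```bash
for i in 1; do python3 -m pendant '[[0.008,[0,-0.0004,0],[0,0,0]],[0.008,[0,-0.0008,0],[0,0,0]],[0.008,[0,-0.0008,0],[0,0,0]]]'; done; python3 - <<'E'
from go import *
commit([0,-0.0008,0],[0,0,0]); st(); rel()
E
```

```text
clock: 19.55
tcp_pos: [632.0, 110.9, 169.7]
orientation: [1.0, 0.026, 0.0, -0.0]
force: [0.0, -1.9, -0.3]
finger_gap: 11.8
grip_force: 25.0
t 19.55 tcp [632.  110.9 169.7] cmd [631.9 111.  170.5] yaw 3.0 tilt [ 0.  0. -1.] F [ 0.   -1.93 -0.29] M [-0.55 -0.05  0.03] gap 11.8 grip 25.0
tool-frame F x,y,z [-0.1   1.93  0.29]
```

```bash
python3 -m pendant '[[0.008,[0,-0.0004,0],[0,0,0]],[0.008,[0,-0.0008,0],[0,0,0]],[0.008,[0,-0.0008,0],[0,0,0]]]'; python3 - <<'E'
from go import *
commit([0,-0.0008,0],[0,0,0]); st(); rel()
E
```

```text
clock: 19.92
tcp_pos: [632.0, 111.6, 169.7]
orientation: [1.0, 0.026, -0.0, 0.0]
force: [1.0, -1.9, -0.6]
finger_gap: 11.8
grip_force: 25.0
t 19.93 tcp [632.  111.6 169.7] cmd [631.9 111.8 170.5] yaw 3.0 tilt [ 0. -0. -1.] F [ 0.99 -1.92 -0.65] M [-0.63 -0.06  0.  ] gap 11.8 grip 25.0
tool-frame F x,y,z [0.89 1.97 0.65]
```

```bash
python3 -m pendant '[[0.008,[0,-0.0003,0],[0,0,0]],[0.008,[0,-0.0006,0],[0,0,0]],[0.008,[0,-0.0006,0],[0,0,0]]]'; python3 - <<'E'
from go import *
commit([0,-0.0006,0],[0,0,0]); st(); rel()
E
```

```text
clock: 20.3
tcp_pos: [632.0, 111.7, 169.7]
orientation: [1.0, 0.026, -0.0, 0.0]
force: [-0.3, -4.7, 0.6]
finger_gap: 12.0
grip_force: 25.0
t 20.3 tcp [632.  111.7 169.7] cmd [631.8 112.4 170.5] yaw 3.0 tilt [-0.    -0.001 -1.   ] F [-0.33 -4.68  0.55] M [-1.08 -0.02 -0.  ] gap 12.0 grip 25.0
tool-frame F x,y,z [-0.58  4.66 -0.55]
```

```bash
python3 -m pendant '[[0.008,[0,-0.0002,0],[0,0,0]],[0.008,[0,-0.0002,0],[0,0,0]],[0.008,[0,0.0004,0.0005],[0,0,0]],[0.008,[0,0.0004,0.0012],[0,0,0]],[0.008,[0,0.0004,0.0018],[0,0,0]],[0.008,[0,0.0004,0.0018],[0,0,0]]]'; python3 - <<'E'
from go import *
commit([0,0.0004,0.0018],[0,0,0]); st(); rel()
E
```

```text
clock: 21.05
tcp_pos: [632.1, 111.6, 168.2]
orientation: [1.0, 0.026, 0.0, 0.0]
force: [-0.4, -4.8, 3.7]
finger_gap: 11.9
grip_force: 25.0
t 21.05 tcp [632.1 111.6 168.2] cmd [631.8 112.  168.7] yaw 3.0 tilt [ 0. -0. -1.] F [-0.36 -4.77  3.71] M [-1.15  0.11  0.01] gap 11.9 grip 25.0
tool-frame F x,y,z [-0.61  4.75 -3.71]
```

```bash
python3 -m pendant '[[0.008,[0,0.0003,-0.0006],[0,0,0]],[0.008,[0,0.0004,-0.0010],[0,0,0]],[0.008,[0,0.0004,-0.0010],[0,0,0]]]'; python3 - <<'E'
from go import *
commit([0,0.0004,-0.001],[0,0,0]); st(); rel()
E
```

```text
clock: 21.42
tcp_pos: [631.9, 111.6, 168.5]
orientation: [1.0, 0.027, -0.0, -0.0]
force: [2.1, -4.0, -3.2]
finger_gap: 11.8
grip_force: 25.0
t 21.43 tcp [631.9 111.6 168.5] cmd [631.9 111.6 169.7] yaw 3.0 tilt [-0.  0. -1.] F [ 2.11 -3.99 -3.17] M [-0.81 -0.41 -0.  ] gap 11.8 grip 25.0
tool-frame F x,y,z [1.9  4.1  3.17]
```

```bash
python3 -m pendant '[[0.008,[0,0.0003,0.0004],[0,0,0]],[0.008,[0,0.0005,0.0005],[0,0,0]],[0.008,[0,0.0005,0.0005],[0,0,0]]]' 8; python3 - <<'E'
from go import *
commit([0,0.0005,0.0005],[0,0,0]); st(); rel()
E
```

```text
clock: 21.8
tcp_pos: [631.9, 111.5, 168.5]
orientation: [1.0, 0.027, 0.0, -0.0]
force: [0.6, -1.6, -0.8]
finger_gap: 11.6
grip_force: 8.0
t 21.8 tcp [631.9 111.5 168.5] cmd [631.9 111.1 169.2] yaw 3.1 tilt [ 0.     0.001 -1.   ] F [ 0.58 -1.56 -0.82] M [-0.44 -0.13 -0.04] gap 11.6 grip 8.0
tool-frame F x,y,z [0.5  1.59 0.82]
```

Forces are relaxed, so I release and rise straight up.

```bash
python3 -m pendant '[[0.016,[0,0,0],[0,0,0]],[0.024,[0,0,0],[0,0,0]],[0.036,[0,0,0],[0,0,0]],[0.036,[0,0,0],[0,0,0]],[0.036,[0,0,-0.01],[0,0,0]],[0.036,[0,0,-0.03],[0,0,0]],[0.036,[0,0,-0.06],[0,0,0]],[0.036,[0,0,-0.1],[0,0,0]],[0.036,[-0.04,0,-0.13],[0,0,0]],[0.036,[-0.09,0.04,-0.13],[0,0,0]],[0.036,[-0.13,0.08,-0.13],[0,0,0]],[0.036,[-0.17,0.12,-0.13],[0,0,0]]]'; python3 - <<'E'
from go import *
commit([-0.17,0.12,-0.13],[0,0,0]); st()
for n in("side","top"):
    p,d=arm.capture(n); cv2.imwrite(f"pics/{n}5f.png",p); np.save(n+"5.npy",d)
    u,v=[int(a) for a in proj(n,(633,105,120))]; a=p[v-38:v+38,u-50:u+50]
    globals()[n]=cv2.resize(a,(500,380),interpolation=cv2.INTER_CUBIC); print(u,v)
    C=cloud(n,d).reshape(-1,3); t=C[(np.hypot(C[:,0]-633,C[:,1]-111)<35)&(C[:,2]>158)&(C[:,2]<185)]
    print(n,len(t),t.mean(0).round(1) if len(t) else "")
cv2.imwrite("pics/final.png",cv2.resize(np.hstack([side,top]),(800,304)))
E
```

```text
clock: 23.3
tcp_pos: [467.6, -19.1, 300.1]
orientation: [1.0, 0.026, 0.001, 0.0]
force: [0.1, -0.4, -0.1]
finger_gap: 36.1
grip_force: 0.0
t 23.3 tcp [467.6 -19.1 300.1] cmd [468.6 -17.9 299.1] yaw 3.0 tilt [ 0.003 -0.    -1.   ] F [ 0.15 -0.38 -0.05] M [-0.02  0.05  0.  ] gap 36.1 grip 0.0
387 188
side 142 [635.2 108.1 169.4]
253 197
top 68 [631.4 111.  171.9]
```

View pics/final.png

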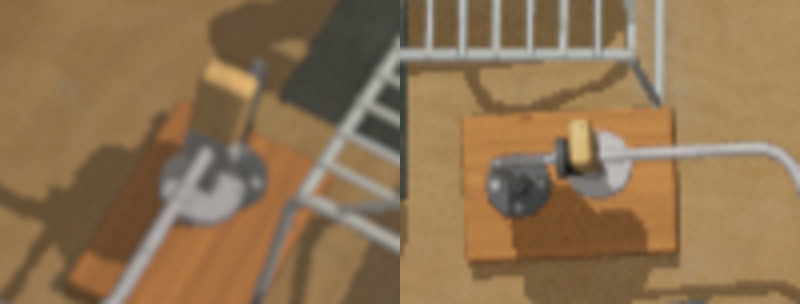

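The final picture shows:
- **Hanger:** the tab (side 225,95; top 580,145) stands upright over the foot (top 598,163). It hangs on the rod with the gripper well clear.
- **Keeper:** it sits against the disc (top 560,157). The ring stopped at y≈111.6, against an expected home of 111.4, with the force rising there.

```bash
python3 -c "
from bench import arm; print(arm.hand_in())"
```

```text
the job is handed in; nothing more can be done
None
```

The hanger hangs upright on leg 3 with the keeper pushed home against the disc. The highest force I read while it was on the rod was about 6 N, the jar and cup were not touched, and the job was handed in at about 23 s.

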